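Lay a kit of cut tubes into the tack-welding jig and wedge the frame tight

TASK

Take the stack of cut steel tubes apart and lay them out in the welding jig as a ladder frame ready for tacking: each short cross tube between the locating lugs that fit its width, the long wide rail snug along the flat stop bar and centred on it, and the shorter narrow rail across the other ends of the cross tubes, centred on the round pin. Then drive the steel wedge, thin end first and straight face to the rail, between the narrow rail and the pin until the whole row is tight, its middle about level with the pin, and leave it there.

Things in the scene. Friction and masses are not known exactly. Their poses are not given: they have to be found in the camera images.
- back_rail_c (a point): centre of the long wide rail, a loose plain steel square tube 230 mm long (its x), 40 wide (y), 40 high (z), 0.55 kg. Starts in the bottom layer of the stack, on two 20 mm high timber bearers, beside the narrow rail (70 between centre lines, on either side of it). Its ends stick out past the cross tubes lying over it. All pieces are laid in the jig as they lie, turned about the vertical only
- front_rail_c (a point): centre of the shorter narrow rail, a loose plain steel rectangular tube 180 mm long (its x), 20 wide (y), 40 high (z), 0.32 kg. Starts in the bottom layer of the stack beside the long wide rail, 40 clear between the two
- wide_cross_c (a point): centre of the wide cross tube, a loose plain steel square tube 90 mm long (its y), 40 wide (x), 40 high (z), 0.22 kg. Starts in the top layer of the stack, lying across both rails, 96 from the other cross tube, either one at either end
- narrow_cross_c (a point): centre of the narrow cross tube, a loose plain steel rectangular tube 90 mm long (its y), 25 wide (x), 40 high (z), 0.18 kg. Starts in the top layer of the stack, lying across both rails
- wedge_c (a point): mid-point of the loose steel wedge, 39 mm above its underside. Lies flat; 100 long (x), body 22 high; straight face on its +y side at y = 17, tapered face on -y: 44 wide at its -x end, 24 at +x. A flat tab to hold it by stands on its middle: 36 long (x), 10 thick (y), top 78 above the underside. In the jig rail and pin (40 high) stand close: grip the tab over 42 above the underside. 0.7 kg
- stop: fixed flat stop bar of the jig, 200 mm long (x), 50 wide (y), 15 high, two bolt heads on it 4 high at x = -70 and 70. Origin: centre of its underside, on top of the jig plate. It lies at the plate's +y or -y side, the pin at the other. The wide rail lies along its side that faces the pin, rail centre line then 45 from this origin. Rails lie along x, the row of pieces runs along y
- pin: fixed upright round steel pin of the jig, 22 mm in diameter, 40 high, opposite the middle of the stop, 220 from its origin along y. Origin: centre of its foot, on top of the jig plate. With the row closed up, 34 mm remain between the narrow rail and the pin, as wide as the wedge's middle; the wedge goes in along the rail, straight face against the rail, and is driven home with under 25 N
- nest_wide: place of the wide cross tube: four small fixed lugs 10 mm high, 12 thick (x), 20 long (y), two on each side of a 50 wide slot along y, centred at y = -30 and 30 (middle 40 free for fingers). Origin: centre of the slot, on top of the jig plate (grey plate, 260 x 280, 10 thick, on the bench). The slots are 62 to either side of the mid-point between stop and pin, either one on either side
- nest_narrow: place of the narrow cross tube: four small fixed lugs like those of the other place, but with a slot only 35 mm wide (the wide tube does not fit). Origin: centre of the slot, on top of the jig plate. Stop, pin and both places have the same yaw
Mind the look-alikes: they are no part of the job. Leave any purple or yellow look-alike of the part that bears narrow_cross_c alone.

How it is judged:
By the outcome, as a careful person would: the job done as asked, in the order asked, and still so for the second after the job is handed in, with the robot touching nothing.
It also fails if it takes over 144 s, if anything falls off the work surface, if the arm or the gripper's body presses on something with over 40 N, if the wrist force passes 120 N, or if a joint passes its speed limit or range.

ROBOT

A 6-joint arm with a two-finger parallel gripper is mounted at the origin on the work surface. World frame = base frame: x ahead of the robot, y to its left, z up, the work surface at z = 0. Lengths are in m, angles in rad, forces in N, time in s.
With the tool pointing down it reaches from about 0.375 to 0.9 m from the base axis. Payload 3.1 kg.
Tool frame: the origin (TCP) lies at the very end of the fingers, on their centre line; the grasp point (between the pads) lies 19 mm behind it (manip.grasp_offset is the distance from the TCP to the grasp point, in m); y points along the fingers, z is the direction in which the jaws open and shut, and the axes are right-handed (so a half turn about y gives the same grasp; the last joint's range is limited). The gripper opens to 85 mm and grips with 20 to 120 N. Pads are 22 mm wide; open, the fingers measure 114 mm over their backs; the gripper's body (76 mm by 85 mm) begins 54 mm behind the grasp point. The pads swing forward as they close: fully open they stand 13 mm farther back than shut.
Start: joints at [0.936, 0.527, 1.433, -0, 1.181, -0.178], TCP at [0.275, 0.561, 0.203] pointing down, gripper open.
Joint ranges: [-3.08, 3.08], [-0.75, 2.2], [0.22, 2.44], [-1.43, 4.57], [0, 2.65], [-2.85, 2.85]. Speed limits (rad/s): [2.79, 2.79, 3.14, 3.14, 3.14, 3.14].

INTERFACE

Orientations are given as a unit quaternion [x, y, z, w].
In Python, from station import manip gives the robot as it stands.
- The arm moves only by the tool apply_moves, never from a script. Its argument "motion" is a list of rows, each a list of 5 numbers: the finger opening in mm, from 0 to 85.4, then the shift along the tool's x, y, z in units of 30 mm (1.0 is 30 mm), then the turn about the tool's y in units of 10 degrees (1.0 is 10 degrees). In form: [[fingers, x, y, z, twist], ...]. A call has 1 to 12 rows; each row is the pose to reach, as a shift and turn from the pose commanded when the call began, along the tool's axes at that moment; what a row does not reach only later rows make up. A row lasts 1/8 s, in which the tool goes at most 62.5 mm and 10.7 degrees, less where a joint would pass 70% of its speed; a pose out of reach is approached as far as the arm can. A call with a gripper value outside its range is refused whole. The fingers move at their own pace and stop on an object; "squeeze" is the grip in N (left out, the last holds). Time passes only in rows, so rows that repeat a pose let the fingers close. It gives the time, the measured TCP pose, the force and the opening at its end, in the units of the state.
- manip.sense(): the state, without advancing time (a new reading comes with each control period).
- manip.snapshot(name): name is "scene" or "top" or "wrist"; returns the picture (420x560x3 uint8, red, green, blue); there is no depth.
- manip.get_calibration(name): a dict with "intrinsics" (3x3 intrinsics, pixels), "extrinsics" (4x4, takes a point from camera to world coordinates). Camera axes: x right, y up, looking along -z (the intrinsics and any distortion apply to the point x, -y, -z); pixel columns grow to the right and rows downward; lengths in m; the calibration is good to about 2 mm. The wrist camera is an equidistant fisheye: a pixel r from the principal point sees the ray r / f radians off the axis. A picture is of the moment at which its call begins: read the wrist's pose just before it. get_calibration takes no time and is no camera call; for the wrist camera it gives the pose at the moment of the call.
- manip.sign_off(): hands the job in, once; it reports no verdict.
The state is a dict: "t": time; "q": joint angles; "qd": joint speeds; "tau": joint torques, N m; "tcp_pos": TCP position; "tool_rot": TCP orientation; "force": force on the tool from outside, world axes, zero at the start; "ft_torque": the same for the moment, N m; "finger_gap": opening from 0.0 (shut) to 1.0 (fully open).
Only numpy, scipy, OpenCV 4.12 (cv2) and the standard library are available. Lean on these libraries where they do the work, as an engineer would, in place of code of your own. Each camera call takes 0.05 s, during which the arm holds its last target.

## Working session

There is one attempt and no reset: what is moved stays moved. The work goes in short steps, Python scripts to look and compute and a tool call to move; the robot and the scene stay as the last step left them, time stands still between calls to the robot, and variables do not carry over. Pictures are saved under pics/ and viewed, and the job is handed in when it is done.

Besides the shell and the picture viewer there is one more tool, called in YAML: its name, and indented under it one key for each argument. apply_moves: Moves the arm, as the interface text tells. Its arguments: {"type":"object","properties":{"motion":{"type":"array"},"squeeze":{"type":"number"}},"required":["motion"]}

```bash
mkdir -p pics; ls; python3 - <<'E'
from station import manip
import cv2,numpy as np
s=manip.sense();print(s)
for n in ["scene","top","wrist"]:
    c=manip.get_calibration(n);print(n,c)
    im=manip.snapshot(n);cv2.imwrite(f"pics/{n}0.png",im[:,:,::-1])
print(manip.grasp_offset)
E
```

```text
pics
{'t': 0.0, 'q': array([ 9.36497599e-01,  5.28466467e-01,  1.43389051e+00,  1.27153992e-05,
        1.18141736e+00, -1.78503442e-01]), 'qd': array([-0.00052087, -0.00204919,  0.00217701, -0.00112306, -0.00140444,
       -0.00015441]), 'tau': array([-6.83592716e-04, -4.42350483e+01, -1.78023058e+01, -2.40300133e-04,
        8.22518341e-03, -2.77311921e-05]), 'tcp_pos': array([0.27461529, 0.56057345, 0.20173726]), 'tool_rot': array([ 0.68952957, -0.16006696,  0.15944949, -0.68811583]), 'force': array([ 0.05074175,  0.30739037, -0.35867602]), 'ft_torque': array([-0.01879076,  0.01114005, -0.05523869]), 'finger_gap': 0.9990052301070427}
scene {'intrinsics': array([[507.75620444,   0.        , 276.46341807],
       [  0.        , 507.75620444, 204.20528675],
       [  0.        ,   0.        ,   1.        ]]), 'extrinsics': array([[ 0.49756638, -0.59258022,  0.63346379,  1.25954256],
       [ 0.86740083,  0.34545357, -0.35815866, -0.3670493 ],
       [-0.00659459,  0.72767473,  0.68589067,  0.9108169 ],
       [ 0.        ,  0.        ,  0.        ,  1.        ]])}
top {'intrinsics': 
[... 157 characters left out ...]
xtrinsics': array([[-0.01531507,  0.99575734, -0.0907346 ,  0.37006375],
       [-0.99982641, -0.01428799,  0.01195846,  0.06699404],
       [ 0.01061131,  0.09090199,  0.99580331,  1.13793787],
       [ 0.        ,  0.        ,  0.        ,  1.        ]])}
wrist {'intrinsics': array([[325.1922621 ,   0.        , 277.23606002],
       [  0.        , 325.1922621 , 211.37997215],
       [  0.        ,   0.        ,   1.        ]]), 'extrinsics': array([[ 0.439522  , -0.85185136, -0.28490293,  0.19934959],
       [ 0.89823035,  0.41625134,  0.14112783,  0.59622115],
       [-0.00162871, -0.31793724,  0.94811036,  0.37278578],
       [ 0.        ,  0.        ,  0.        ,  1.        ]])}
0.0187
```

View pics/scene0.png

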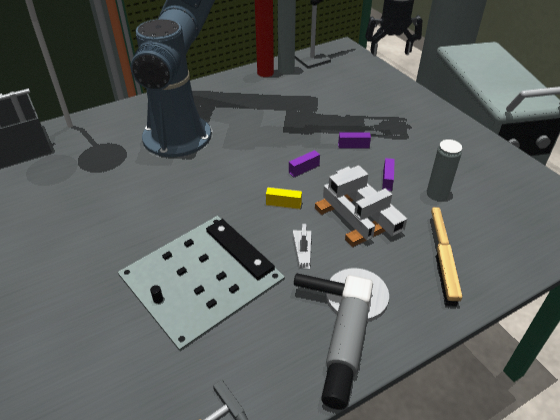

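View pics/top0.png

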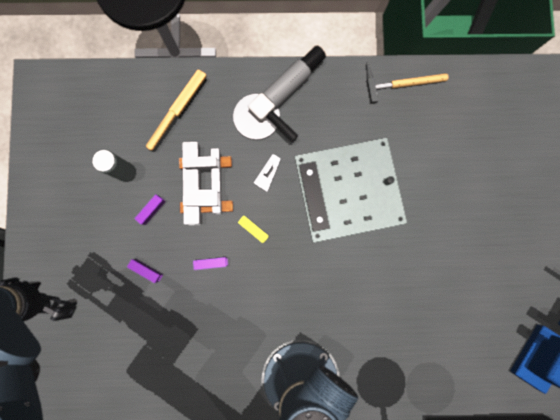

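View pics/wrist0.png

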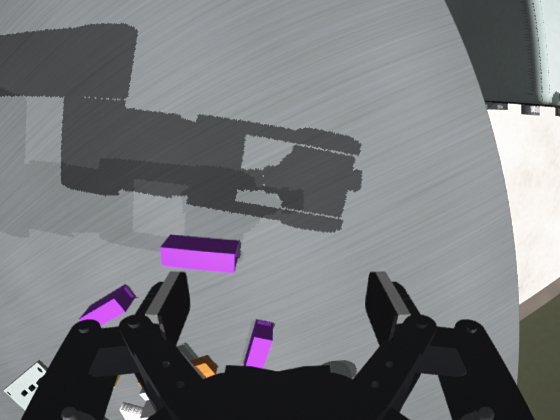

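```bash
cat > h.py <<'E'
import numpy as np,cv2
from station import manip
def ray(name,uv,cal=None):
    c=cal or manip.get_calibration(name);K=c["intrinsics"];E=c["extrinsics"]
    uv=np.atleast_2d(np.array(uv,float))
    x=(uv[:,0]-K[0,2])/K[0,0];y=(uv[:,1]-K[1,2])/K[1,1]
    if name=="wrist":
        r=np.hypot(x,y)+1e-12
        d=np.stack([np.sin(r)*x/r,-np.sin(r)*y/r,-np.cos(r)],1)
    else: d=np.stack([x,-y,-np.ones_like(x)],1)
    return E[:3,3],d@E[:3,:3].T
def onz(name,uv,z,cal=None):
    o,d=ray(name,uv,cal);return o+d*((z-o[2])/d[:,2])[:,None]
def proj(name,P,cal=None):
    c=cal or manip.get_calibration(name);K=c["intrinsics"];E=c["extrinsics"]
    p=(np.atleast_2d(P)-E[:3,3])@E[:3,:3]
    if name=="wrist":
        q=np.hypot(p[:,0],p[:,1])+1e-12;t=np.arctan2(q,-p[:,2])
        x=t*p[:,0]/q;y=-t*p[:,1]/q
    else: x=p[:,0]/-p[:,2];y=-p[:,1]/-p[:,2]
    return np.stack([x*K[0,0]+K[0,2],y*K[1,1]+K[1,2]],1)
def shot(name,tag):
    cal=manip.get_calibration(name);im=manip.snapshot(name)
    cv2.imwrite(f"pics/{tag}.png",im[:,:,::-1]);np.savez(f"pics/{tag}.npz",im=im,**cal)
    return im,cal
def load(tag):
    d=np.load(f"pics/{tag}.npz");return d["im"],{"intrinsics":d["intrinsics"],"extrinsics":d["extrinsics"]}
def crop(tag,src,x0,y0,x1,y1,s):
    im=cv2.imread(f"pics/{src}.png")[y0:y1,x0:x1]
    cv2.imwrite(f"pics/{tag}.png",cv2.resize(im,None,fx=s,fy=s,interpolation=cv2.INTER_CUBIC))
def tri(obs):
    A=np.zeros((3,3));b=np.zeros(3)
    for o,d in obs:
        d=d/np.linalg.norm(d);M=np.eye(3)-np.outer(d,d);A+=M;b+=M@o
    return np.linalg.solve(A,b)
E
python3 - <<'E'
from h import *
crop("t0a","top0",140,120,430,250,2.75)
crop("s0a","scene0",110,150,420,350,2.5)
E
```

```text
(no output)
```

View pics/t0a.png

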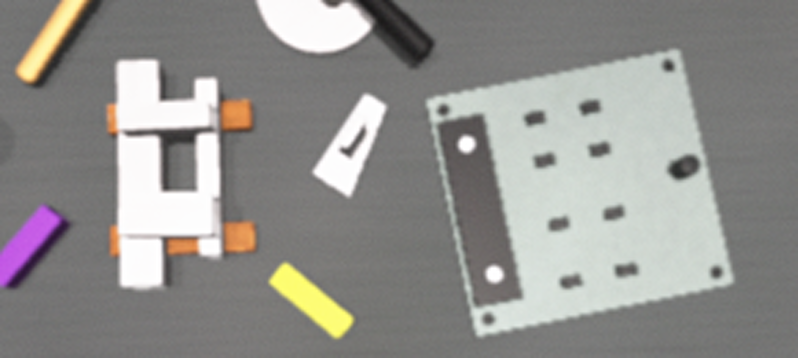

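View pics/s0a.png

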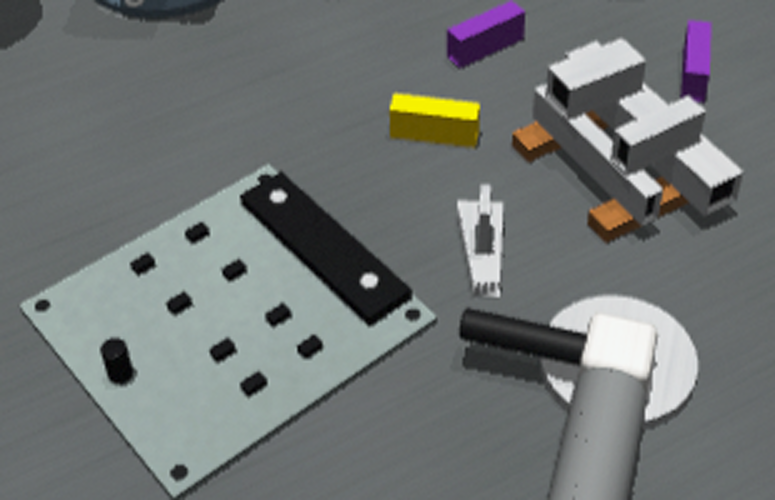

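```bash
cat >> h.py <<'E'
from scipy.spatial.transform import Rotation as R
def state(p=True):
    s=manip.sense();M=R.from_quat(s["tool_rot"]).as_matrix()
    # jaw yaw: world angle of tool z axis
    yaw=np.degrees(np.arctan2(M[1,2],M[0,2]))
    if p: print("t %.2f tcp %s jawyaw %.2f F %s gap %.3f tilt %.2f q6 %.2f"%(s["t"],s["tcp_pos"].round(4),yaw,s["force"].round(1),s["finger_gap"],np.degrees(np.arccos(-M[2,1])),s["q"][5]))
    return s,M,yaw
def go(x,y,z,jaw,turn=None):
    """units needed: shift in tool axes /30mm ; twist in 10deg to bring jaw axis (mod 180) to jaw deg"""
    s,M,yaw=state()
    d=np.array([x,y,z])-s["tcp_pos"];t=M.T@d/0.03
    dy=(jaw-yaw+90)%180-90
    # rotation about tool y(down) by +a => world yaw by -a
    print("shift units",t.round(3),"twist",round(-dy/10,3),"|d| mm",round(np.linalg.norm(d)*1e3,1))
E
python3 - <<'E'
from h import *
s,M,y=state();print(M.round(3))
def t0(z,*zp): 
    uv=[(140+a/2.75,120+b/2.75) for a,b in zp]; return onz("top",uv,z).round(3)
print("stack ends wide rail z.06",t0(.06,(138,62),(142,286)))
print("narrow rail ends",t0(.06,(206,80),(210,255)))
print("narrow cross .10 ",t0(.10,(120,118),(217,115)))
print("wide cross .10 ",t0(.10,(119,213),(214,215)))
print("wedge",t0(.02,(350,145),(374,100),(332,185)), "stop bolts",t0(.029,(466,144),(494,273)),"pin",t0(.05,(684,165)))
print("plate corners",t0(.01,(427,100),(679,50),(732,284),(478,335)))
print("lugs",t0(.02,(535,118),(590,107),(545,160),(599,150),(558,223),(614,213),(571,281),(627,270)))
E
```

```text
t 0.15 tcp [0.2747 0.5607 0.202 ] jawyaw 63.89 F [-0.3  0.6 -0.3] gap 0.995 tilt 0.10 q6 -0.18
[[ 0.898 -0.001  0.44 ]
 [-0.44  -0.001  0.898]
 [-0.    -1.    -0.002]]
stack ends wide rail z.06 [[0.671 0.301 0.06 ]
 [0.44  0.296 0.06 ]]
narrow rail ends [[0.651 0.232 0.06 ]
 [0.471 0.228 0.06 ]]
narrow cross .10  [[0.603 0.31  0.1  ]
 [0.605 0.215 0.1  ]]
wide cross .10  [[0.509 0.31  0.1  ]
 [0.506 0.218 0.1  ]]
wedge [[0.589 0.086 0.02 ]
 [0.637 0.06  0.02 ]
 [0.547 0.105 0.02 ]] stop bolts [[ 0.587 -0.036  0.029]
 [ 0.451 -0.063  0.029]] pin [[ 0.558 -0.259  0.05 ]]
plate corners [[ 0.639  0.003  0.01 ]
 [ 0.691 -0.271  0.01 ]
 [ 0.437 -0.317  0.01 ]
 [ 0.387 -0.046  0.01 ]]
lugs [[ 0.616 -0.111  0.02 ]
 [ 0.627 -0.17   0.02 ]
 [ 0.57  -0.121  0.02 ]
 [ 0.58  -0.178  0.02 ]
 [ 0.503 -0.132  0.02 ]
 [ 0.513 -0.192  0.02 ]
 [ 0.442 -0.144  0.02 ]
 [ 0.452 -0.203  0.02 ]]
```

```bash
python3 - <<'E'
from h import *
go(0.50,0.27,0.26,90)
E
```

```text
t 0.15 tcp [0.2747 0.5607 0.202 ] jawyaw 63.89 F [-0.3  0.6 -0.3] gap 0.995 tilt 0.10 q6 -0.18
shift units [11.008 -1.929 -5.399] twist -2.611 |d| mm 372.3
```

apply_moves:
  motion:
    - [85, 11, -1.93, -5.4, -2.61]
    - [85, 11, -1.93, -5.4, -2.61]
    - [85, 11, -1.93, -5.4, -2.61]
    - [85, 11, -1.93, -5.4, -2.61]
    - [85, 11, -1.93, -5.4, -2.61]
    - [85, 11, -1.93, -5.4, -2.61]
    - [85, 11, -1.93, -5.4, -2.61]
    - [85, 11, -1.93, -5.4, -2.61]
    - [85, 11, -1.93, -5.4, -2.61]

```text
t: 1.27
tcp_pos: [0.4986, 0.2715, 0.2601]
tool_rot: [0.707, -0.0, -0.001, -0.707]
force: [-0.9, 0.3, -0.3]
finger_gap: 0.996
```

```bash
python3 - <<'E'
from h import *
state();shot("wrist","w1")
crop("w1a","w1",0,0,560,420,1.42)
E
```

```text
t 1.27 tcp [0.4986 0.2715 0.2601] jawyaw 90.09 F [-0.9  0.3 -0.3] gap 0.996 tilt 0.10 q6 -1.27
```

View pics/w1a.png

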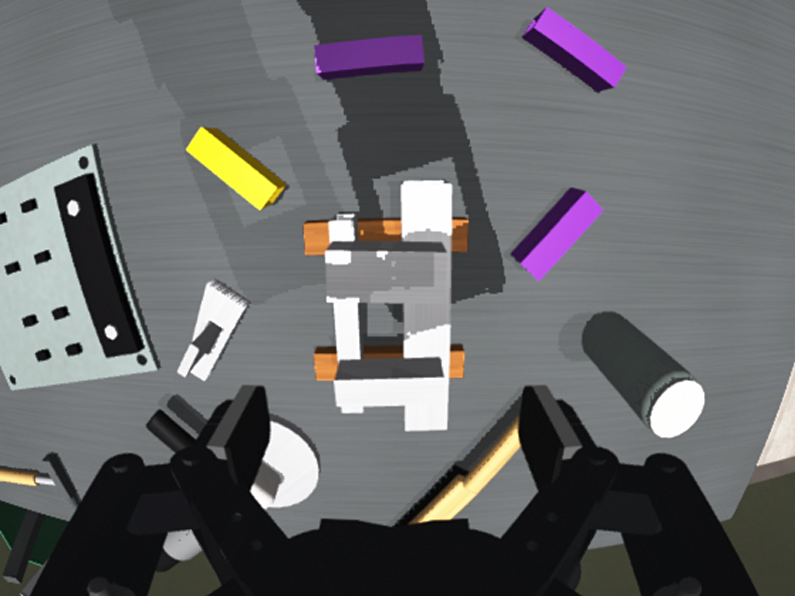

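```bash
python3 - <<'E'
from h import *
crop("w1b","w1",200,120,340,310,3.1)
crop("w1c","w1",110,180,190,280,6)
E
```

```text
(no output)
```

View pics/w1b.png

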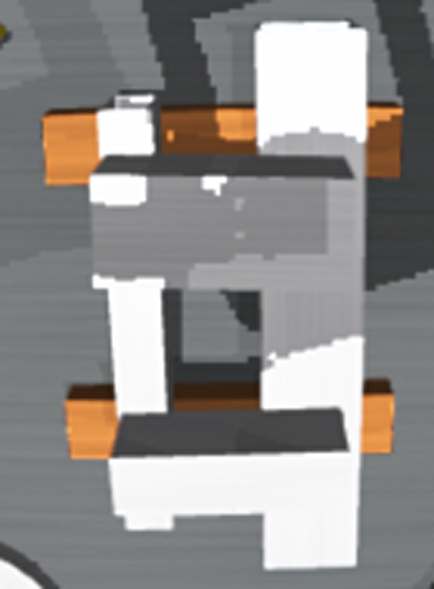

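View pics/w1c.png

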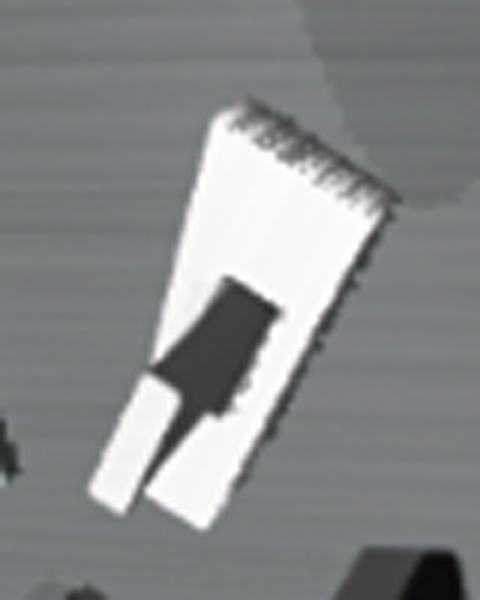

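```bash
python3 - <<'E'
from h import *
im,c=load("w1")
print(c["extrinsics"].round(3))
def b(z,*p): return onz("wrist",[(200+a/3.1,120+q/3.1) for a,q in p],z,c).round(4)
print("wide cross",b(.10,(90,175),(355,178),(92,278)))
print("narrow cross",b(.10,(110,458),(350,452),(115,515),(345,512)))
print("wide rail ends",b(.06,(256,25),(366,25),(264,568),(356,567)))
print("narrow rail ends",b(.06,(115,97),(155,97),(125,528),(174,528)))
def w(z,*p): return onz("wrist",[(110+a/6,180+q/6) for a,q in p],z,c).round(4)
t=w(.078,(152,372),(180,403),(88,492),(125,516));print("tab",t,t.mean(0))
v=w(.022,(212,120),(388,210),(145,492),(208,530));print("wedge top (thickL,thickR,thinL?,thinR)",v)
E
```

```text
[[-0.002 -0.948 -0.317  0.415]
 [ 1.    -0.002 -0.001  0.271]
 [ 0.    -0.317  0.948  0.431]
 [ 0.     0.     0.     1.   ]]
wide cross [[0.4872 0.2205 0.1   ]
 [0.4881 0.3099 0.1   ]
 [0.5238 0.2197 0.1   ]]
narrow cross [[0.5946 0.2228 0.1   ]
 [0.5918 0.3123 0.1   ]
 [0.6197 0.2234 0.1   ]
 [0.618  0.3117 0.1   ]]
wide rail ends [[0.4396 0.2769 0.06  ]
 [0.439  0.3173 0.06  ]
 [0.6716 0.2823 0.06  ]
 [0.6716 0.3231 0.06  ]]
narrow rail ends [[0.4662 0.2247 0.06  ]
 [0.4663 0.2397 0.06  ]
 [0.651  0.2217 0.06  ]
 [0.6506 0.2431 0.06  ]]
tab [[0.5744 0.0909 0.078 ]
 [0.5814 0.0964 0.078 ]
 [0.6041 0.0694 0.078 ]
 [0.6096 0.0777 0.078 ]] [0.592375 0.0836   0.078   ]
wedge top (thickL,thickR,thinL?,thinR) [[0.5355 0.0881 0.022 ]
 [0.5573 0.1299 0.022 ]
 [0.6331 0.0543 0.022 ]
 [0.6432 0.0704 0.022 ]]
```

apply_moves:
  motion:
    - [85, -2, 0, -2, 0]
    - [85, -2, 0, -2, 0]
    - [85, -2, 0, -2, 0]
    - [85, -2, 0, -2, 0]

```text
t: 1.82
tcp_pos: [0.4407, 0.2117, 0.261]
tool_rot: [-0.707, -0.001, -0.0, 0.707]
force: [0.2, 0.3, -0.1]
finger_gap: 0.998
```

```bash
python3 - <<'E'
from h import *
state();shot("wrist","w2")
crop("w2a","w2",150,100,390,280,3.3)
E
```

```text
t 1.82 tcp [0.4407 0.2117 0.261 ] jawyaw 90.06 F [ 0.2  0.3 -0.1] gap 0.998 tilt 0.10 q6 -1.35
```

View pics/w2a.png

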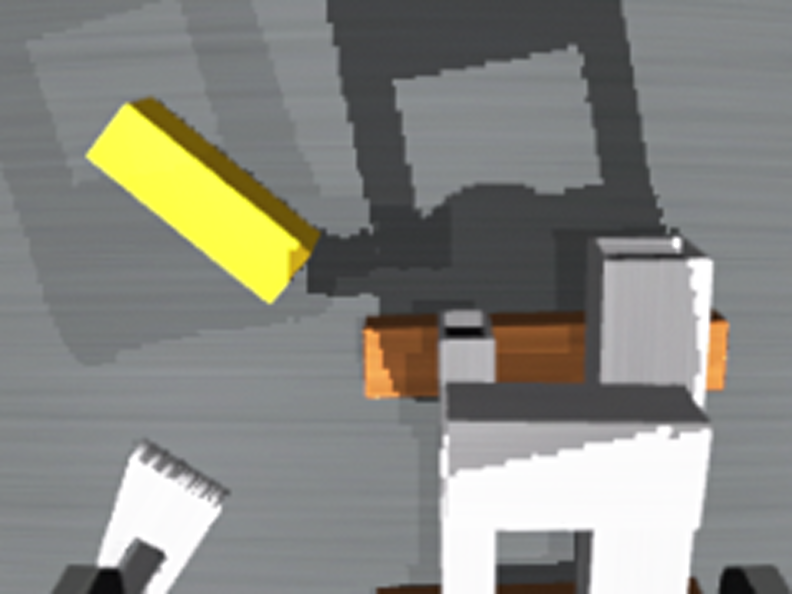

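apply_moves:
  motion:
    - [85, 2.2, 0, -9, -1.1]
    - [85, 2.2, 0, -9, -1.1]
    - [85, 2.2, 0, -9, -1.1]
    - [85, 2.2, 0, -9, -1.1]
    - [85, 2.2, 0, -9, -1.1]
    - [85, 2.2, 0, -9, -1.1]
    - [85, 2.2, 0, -9, -1.1]
    - [85, 2.2, 0, -9, -1.1]

```text
t: 2.88
tcp_pos: [0.5058, -0.0581, 0.2605]
tool_rot: [-0.704, -0.068, 0.069, 0.704]
force: [0.1, -0.1, -0.4]
finger_gap: 0.997
```

```bash
python3 - <<'E'
from h import *
state();shot("wrist","w3")
crop("w3a","w3",0,0,560,420,1.42)
E
```

```text
t 2.88 tcp [ 0.5058 -0.0581  0.2605] jawyaw 101.10 F [ 0.1 -0.1 -0.4] gap 0.997 tilt 0.04 q6 -2.10
```

View pics/w3a.png

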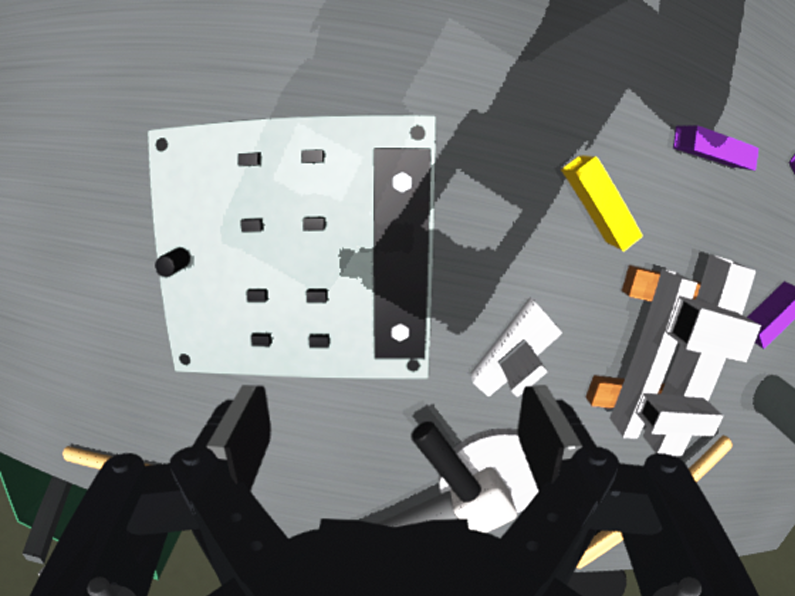

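apply_moves:
  motion:
    - [85, 0, 0, -5, 0]
    - [85, 0, 0, -5, 0]
    - [85, 0, 0, -5, 0]
    - [85, 0, 0, -5, 0]
    - [85, 0, 0, -5, 0]

```text
t: 3.55
tcp_pos: [0.534, -0.2047, 0.2604]
tool_rot: [-0.703, -0.068, 0.069, 0.704]
force: [0.6, 1.1, -0.1]
finger_gap: 0.996
```

```bash
python3 - <<'E'
from h import *
state();shot("wrist","w4")
crop("w3b","w3",100,75,320,275,3)
crop("w4b","w4",180,75,420,275,3)
E
```

```text
t 3.55 tcp [ 0.534  -0.2047  0.2604] jawyaw 101.06 F [ 0.6  1.1 -0.1] gap 0.996 tilt 0.11 q6 -2.33
```

View pics/w3b.png

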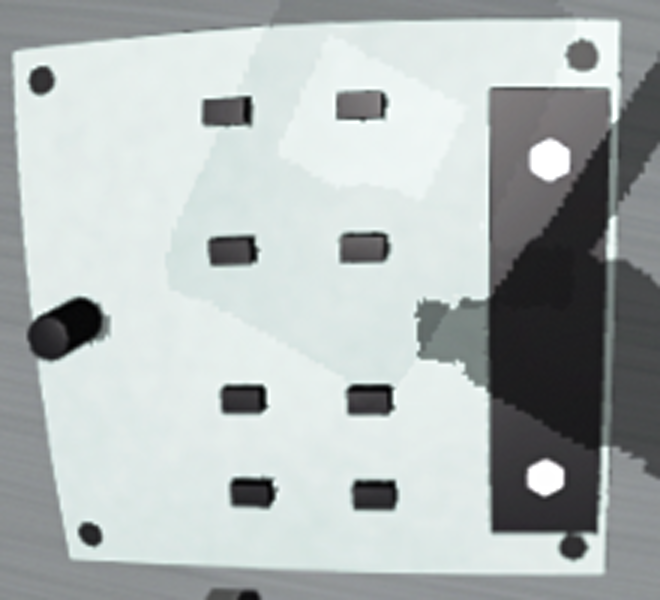

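View pics/w4b.png

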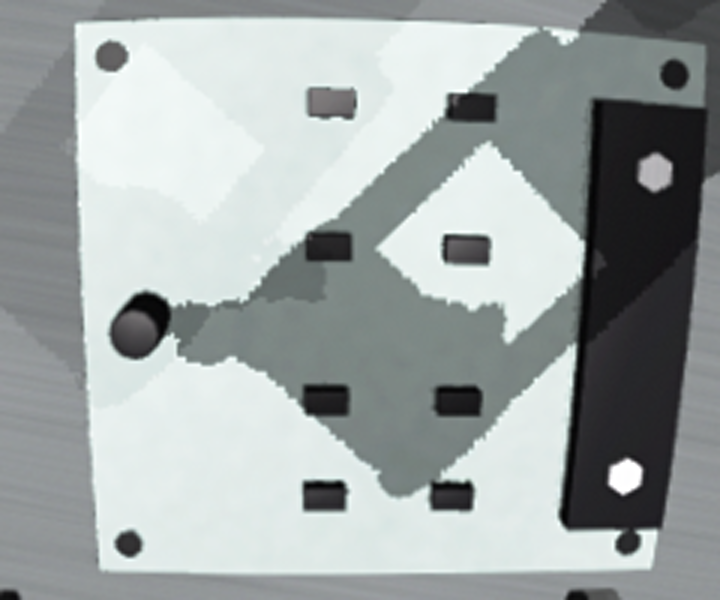

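```bash
cat > jig.py <<'E'
from h import *
from scipy.optimize import least_squares
obj=[];w3=[];w4=[]
def a(P,p3,p4): obj.append(P);w3.append((100+p3[0]/3-.0,75+p3[1]/3));w4.append((180+p4[0]/3,75+p4[1]/3))
L=[(-62-31,-30),(-62-31,30),(-62+31,-30),(-62+31,30),(62-23.5,-30),(62-23.5,30),(62+23.5,-30),(62+23.5,30)]
A=[(225,111),(360,104),(232,250),(362,247),(241,399),(369,399),(250,492),(374,494)]
B=[(331,102),(470,107),(329,246),(466,249),(326,399),(457,400),(325,495),(451,495)]
for l,p,q in zip(L,A,B): a((l[0],l[1],10),p,q)
a((-70,110,19),(549,160),(655,173));a((70,110,19),(545,477),(625,477))
a((0,-110,40),(50,338),(136,334))
for P,p,q in [((-100,85,15),(490,88),(597,101)),((-100,135,15),(610,88),(706,107)),((100,85,15),(492,531),(567,522)),((100,135,15),(596,531),(662,525))]: a(P,p,q)
obj=np.array(obj)/1e3;w3=np.array(w3);w4=np.array(w4)
_,c3=load("w3");_,c4=load("w4")
def pts(v):
    c,s=np.cos(v[2]),np.sin(v[2]);return np.stack([v[0]+c*obj[:,0]-s*obj[:,1],v[1]+s*obj[:,0]+c*obj[:,1],v[3]+obj[:,2]],1)
def res(v,both=3):
    P=pts(v);r=[]
    if both&1:r.append(proj("wrist",P,c3)-w3)
    if both&2:r.append(proj("wrist",P,c4)-w4)
    return np.concatenate(r)
for b in (1,2,3):
    f=least_squares(lambda v:res(v,b).ravel(),[.53,-.15,.19,.01],loss='soft_l1',x_scale=[.01,.01,.1,.01])
    print(b,f.x.round(4),np.degrees(f.x[2]).round(2),np.sqrt((res(f.x,b)**2).mean()).round(2))
print(res(f.x).round(1).T)
E
python3 jig.py
```

```text
1 [ 0.5381 -0.1572  0.1848  0.0059] 10.59 0.33
2 [ 0.5378 -0.1568  0.188   0.0055] 10.77 0.66
3 [ 0.5379 -0.157   0.1862  0.0061] 10.67 0.54
[[ 0.1  0.1 -0.2  0.4  0.3 -0.1  0.3 -0.1  0.1  0.1  0.  -0.2  0.1 -0.4
   0.7 -0.   0.7 -0.   0.3  0.1  0.5 -0.3  0.3 -0.8 -0.7 -0.3  0.8 -0.4
  -1.2 -0.9]
 [-0.2  0.2  0.   0.2  0.1  0.3  0.3  0.5 -0.5 -1.  -0.5 -0.6 -0.1 -0.4
  -0.2  0.2 -0.1  0.2  0.1  0.5  0.5  0.6  0.6 -0.5 -1.4 -0.4 -0.9  0.2
   2.   0.3]]
```

```bash
cat >> jig.py <<'E'
f=least_squares(lambda v:res([v[0],v[1],v[2],.01]).ravel(),[.53,-.15,.19],loss='soft_l1')
print("z=.01:",f.x.round(4),np.degrees(f.x[2]).round(2))
E
python3 jig.py | tail -1; python3 - <<'E'
from h import *
_,c1=load("w1");_,c2=load("w2")
def p1(p): return (200+(p[0]+.5)/3.1-.5,120+(p[1]+.5)/3.1-.5)
def p2(p): return (150+(p[0]+.5)/3.3-.5,100+(p[1]+.5)/3.3-.5)
for n,a,b in [("wc L",(90,175),(445,422)),("wc R",(355,178),(708,422)),("wr L",(256,28),(600,258)),("wr R",(366,28),(708,258)),("nr L",(97,110),(440,335)),("nr R",(157,108),(492,335))]:
    o=[]
    for c,q in ((c1,p1(a)),(c2,p2(b))):
        oo,d=ray("wrist",q,c);o.append((oo,d[0]))
    print(n,tri(o).round(4))
# jig features through top & scene cameras
J=np.array([.5379,-.157]);
def top(zp): return (140+(zp[0]+.5)/2.75-.5,120+(zp[1]+.5)/2.75-.5)
def sc(zp): return (110+(zp[0]+.5)/2.5-.5,150+(zp[1]+.5)/2.5-.5)
for n,a,b in [("bolt-",(494,273),(278,196)),("bolt+",(466,144),(369,281)),("plate A",(427,100),(436,320)),("plate B",(478,335),(267,165)),("pin top",(690,163),(114,347)),("lug",(535,118),(310,345)),("lug",(571,281),(196,231))]:
    o=[]
    for nm,q in (("top",top(a)),("scene",sc(b))):
        oo,d=ray(nm,q);o.append((oo,d[0]))
    print(n,tri(o).round(4))
E
```

```text
z=.01: [ 0.5372 -0.1572  0.186 ] 10.66
wc L [0.4874 0.2196 0.0986]
wc R [0.4883 0.3097 0.0978]
wr L [0.4409 0.2763 0.0555]
wr R [0.4404 0.3173 0.0545]
nr L [0.4703 0.2177 0.0582]
nr R [0.4725 0.2384 0.0473]
bolt- [ 0.4509 -0.063   0.0287]
bolt+ [ 0.5877 -0.0369  0.0269]
plate A [0.6409 0.0021 0.004 ]
plate B [ 0.3872 -0.0469  0.0084]
pin top [ 0.5606 -0.2657  0.0494]
lug [ 0.6172 -0.1121  0.0155]
lug [ 0.4421 -0.1458  0.0159]
```

```bash
sed -i 's/dy=(jaw-yaw+90)%180-90/dy=(jaw-yaw+180)%360-180/' h.py; python3 - <<'E'
from h import *
go(.5078,.265,.20,1)
E
```

```text
t 3.60 tcp [ 0.534  -0.2046  0.2605] jawyaw 101.09 F [-0.3  0.4 -0.2] gap 0.993 tilt 0.09 q6 -2.33
shift units [ 2.154  2.039 15.525] twist 10.009 |d| mm 474.2
```

apply_moves:
  motion:
    - [70, 2.15, 1, 15.5, 10]
    - [70, 2.15, 1, 15.5, 10]
    - [70, 2.15, 1, 15.5, 10]
    - [70, 2.15, 1, 15.5, 10]
    - [70, 2.15, 1, 15.5, 10]
    - [70, 2.15, 1, 15.5, 10]
    - [70, 2.15, 1, 15.5, 10]
    - [70, 2.15, 1, 15.5, 10]
    - [70, 2.15, 1, 15.5, 10]
    - [70, 2.15, 1, 15.5, 10]
    - [70, 2.15, 2.04, 15.5, 10]
    - [70, 2.15, 2.04, 15.5, 10]

```text
t: 5.1
tcp_pos: [0.5059, 0.2626, 0.1977]
tool_rot: [0.507, -0.496, 0.494, -0.503]
force: [0.2, -0.3, -0.0]
finger_gap: 0.817
```

```bash
python3 - <<'E'
from h import *
go(.5078,.265,.068,1)
shot("wrist","w5");crop("w5a","w5",0,0,560,420,1.42)
_,c=load("w5")
cx=np.array([.507,.265]);
P=[[.4878,.22,.1],[.5278,.22,.1],[.5278,.31,.1],[.4878,.31,.1],[.5935,.2225,.1],[.6185,.2225,.1],[.6185,.3125,.1],[.5935,.3125,.1]]
im=cv2.imread("pics/w5.png");im=cv2.resize(im,None,fx=1.42,fy=1.42)
for p in proj("wrist",P): cv2.circle(im,tuple(int(v) for v in p*1.42),3,(0,0,255),-1)
cv2.imwrite("pics/w5b.png",im)
E
```

```text
t 5.10 tcp [0.5059 0.2626 0.1977] jawyaw 1.12 F [ 0.2 -0.3 -0. ] gap 0.817 tilt 0.35 q6 0.26
shift units [-0.086  4.324  0.092] twist 0.012 |d| mm 129.8
```

View pics/w5b.png

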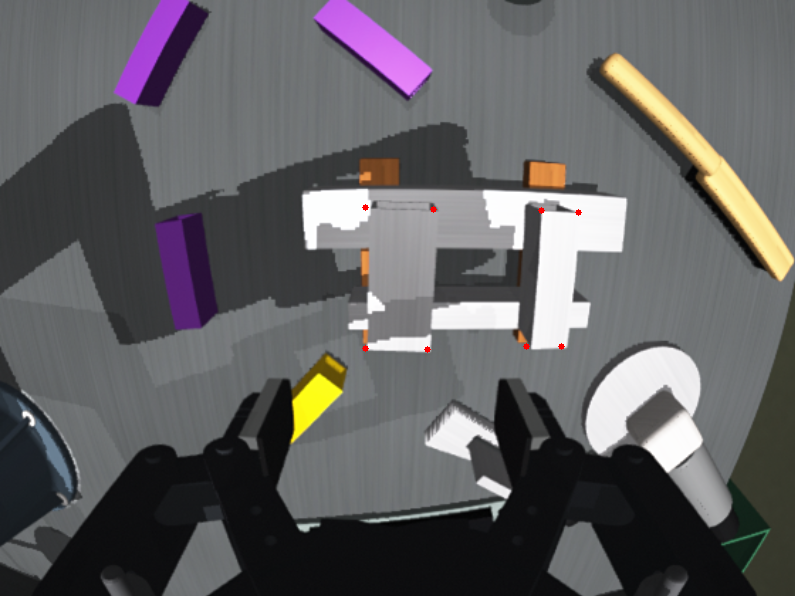

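apply_moves:
  motion:
    - [70, -0.09, 1, 0.14, 0]
    - [70, -0.09, 2, 0.14, 0]
    - [70, -0.09, 3, 0.14, 0]
    - [70, -0.09, 3.8, 0.14, 0]
    - [70, -0.09, 4.3, 0.14, 0]
    - [70, -0.09, 4.3, 0.14, 0]
    - [36, -0.09, 4.3, 0.14, 0]
    - [36, -0.09, 4.3, 0.14, 0]
    - [36, -0.09, 4.3, 0.14, 0]
    - [36, -0.09, 4.3, 0.14, 0]
  squeeze: 60

```text
t: 6.4
tcp_pos: [0.5136, 0.2648, 0.0708]
tool_rot: [-0.504, 0.496, -0.496, 0.504]
force: [-0.1, -1.4, 0.5]
finger_gap: 0.42
```

```bash
python3 - <<'E'
from h import *
state()
shot("wrist","w6");crop("w6a","w6",0,0,560,420,1.42)
E
```

```text
t 6.40 tcp [0.5136 0.2648 0.0708] jawyaw 0.98 F [-0.1 -1.4  0.5] gap 0.420 tilt 0.03 q6 0.27
```

View pics/w6a.png

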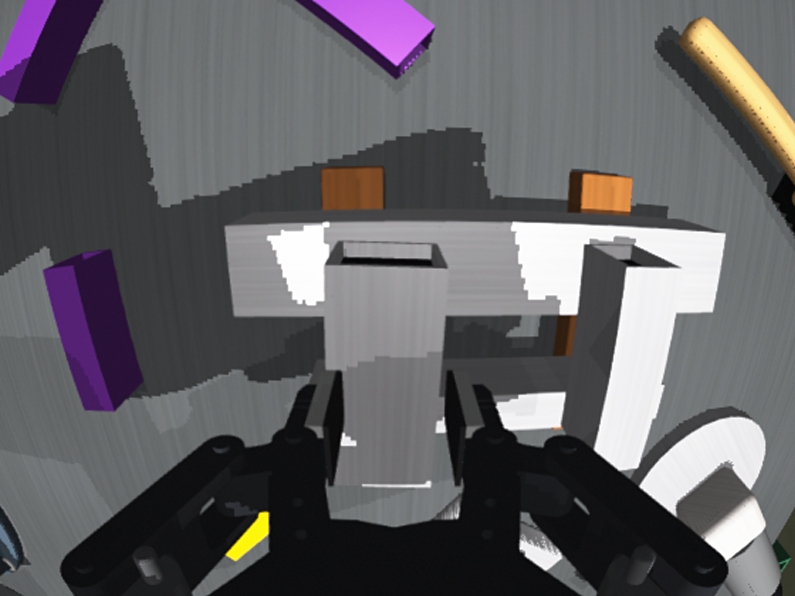

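apply_moves:
  motion:
    - [20, 0, 0, 0, 0]
    - [20, 0, 0, 0, 0]
    - [20, 0, 0, 0, 0]
  squeeze: 60

```text
t: 6.82
tcp_pos: [0.5135, 0.265, 0.0716]
tool_rot: [-0.504, 0.496, -0.496, 0.505]
force: [-2.6, 0.4, 7.5]
finger_gap: 0.234
```

```bash
python3 - <<'E'
from h import *
state()
shot("wrist","w7");crop("w7a","w7",200,200,340,360,4)
E
```

```text
t 6.83 tcp [0.5135 0.265  0.0716] jawyaw 0.98 F [-2.6  0.4  7.5] gap 0.234 tilt 0.04 q6 0.27
```

View pics/w7a.png

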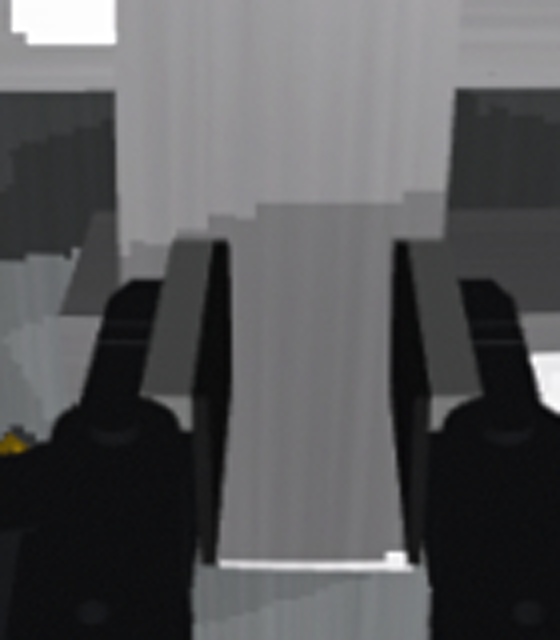

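```bash
python3 - <<'E'
from h import *
s,M,y=state()
print(s["q"])
_,c=load("w7")
p=s["tcp_pos"]
for P in (p,p+[.01,0,0],p+[-.01,0,0],p+[0,0,.019],[.51,.22,.1],[.51,.31,.1],[.51,.22,.06]): print(np.round(P,3),proj("wrist",P,c).round(1),"crop",((proj("wrist",P,c)-200)*4).round(0))
print(c["extrinsics"].round(3))
E
```

```text
t 6.88 tcp [0.5135 0.265  0.0716] jawyaw 0.99 F [-1.5 -0.2  7.1] gap 0.233 tilt 0.04 q6 0.27
[2.82926854e-01 6.44107681e-01 1.66247371e+00 2.47330158e-04
 8.34351077e-01 2.65546022e-01]
[0.514 0.265 0.072] [[280.5 250.3]] crop [[322. 201.]]
[0.524 0.265 0.072] [[297.7 250.6]] crop [[391. 202.]]
[0.504 0.265 0.072] [[263.3 250. ]] crop [[253. 200.]]
[0.514 0.265 0.091] [[280.8 265.7]] crop [[323. 263.]]
[0.51 0.22 0.1 ] [[273.  341.6]] crop [[292. 567.]]
[0.51 0.31 0.1 ] [[275.4 186.8]] crop [[302. -53.]]
[0.51 0.22 0.06] [[273.6 302.7]] crop [[294. 411.]]
[[ 1.    -0.017 -0.006  0.51 ]
 [ 0.018  0.948  0.318  0.346]
 [ 0.    -0.318  0.948  0.243]
 [ 0.     0.     0.     1.   ]]
```

```bash
python3 - <<'E'
from h import *
def tip(tag,a,b,w,tcp):
    _,c=load(tag);o,d=ray("wrist",[a,b],c)
    d=d/np.linalg.norm(d,axis=1)[:,None]
    # scale so separation = w
    k=w/np.linalg.norm(d[0]-d[1]);P=o+k*d
    print(tag,P.round(4),"rel z to tcp",(P[:,2]-tcp[2]).round(4),"rel",(P.mean(0)-tcp).round(4))
tip("w1",(188,272.5),(368.5,272.5),.085,np.array([.4986,.2715,.2601]))
tip("w7",(200+230/4,260),(200+393/4,260),.020,np.array([.5135,.265,.0716]))
E
python3 - <<'E'
import cv2
im=cv2.imread("pics/w1.png")[230:420,130:430];cv2.imwrite("pics/w1f.png",cv2.resize(im,None,fx=2.6,fy=2.6))
E
```

```text
w1 [[0.4892 0.2289 0.3004]
 [0.4889 0.3139 0.3007]] rel z to tcp [0.0403 0.0406] rel [-0.0096 -0.0001  0.0404]
w7 [[0.5018 0.273  0.1001]
 [0.5218 0.2734 0.1002]] rel z to tcp [0.0285 0.0286] rel [-0.0017  0.0082  0.0286]
```

View pics/w1f.png

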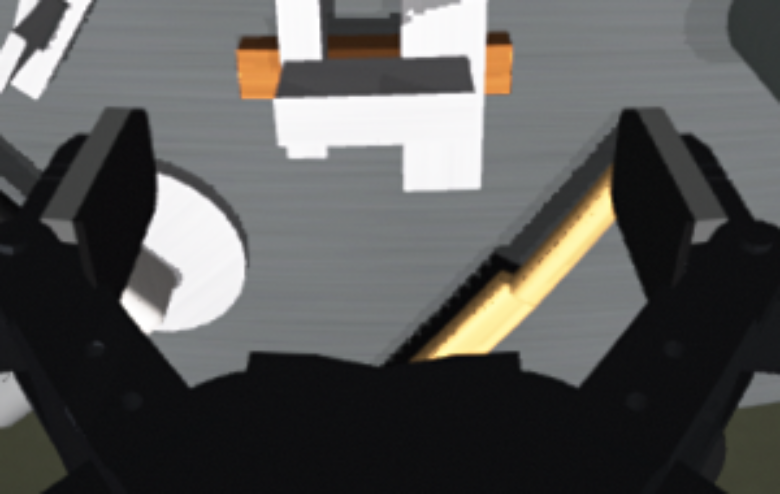

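apply_moves:
  motion:
    - [20, 0, -0.6, 0, 0]
    - [65, 0, -0.6, -0.12, 0]
    - [65, 0, -0.6, -0.12, 0]
    - [65, 0, -0.6, -0.12, 0]
    - [65, 0, -0.6, -0.12, 0]
    - [65, 0, 0.1, -0.12, 0]
    - [65, 0, 0.5, -0.12, 0]
    - [65, 0, 0.85, -0.12, 0]
    - [65, 0, 0.85, -0.12, 0]
    - [65, 0, 0.85, -0.12, 0]

```text
t: 8.12
tcp_pos: [0.5101, 0.2648, 0.0451]
tool_rot: [-0.504, 0.496, -0.496, 0.504]
force: [0.2, 0.6, -0.3]
finger_gap: 0.758
```

```bash
python3 - <<'E'
from h import *
state()
shot("wrist","w8");crop("w8a","w8",0,0,560,420,1.42)
E
```

```text
t 8.12 tcp [0.5101 0.2648 0.0451] jawyaw 0.98 F [ 0.2  0.6 -0.3] gap 0.758 tilt 0.03 q6 0.27
```

View pics/w8a.png

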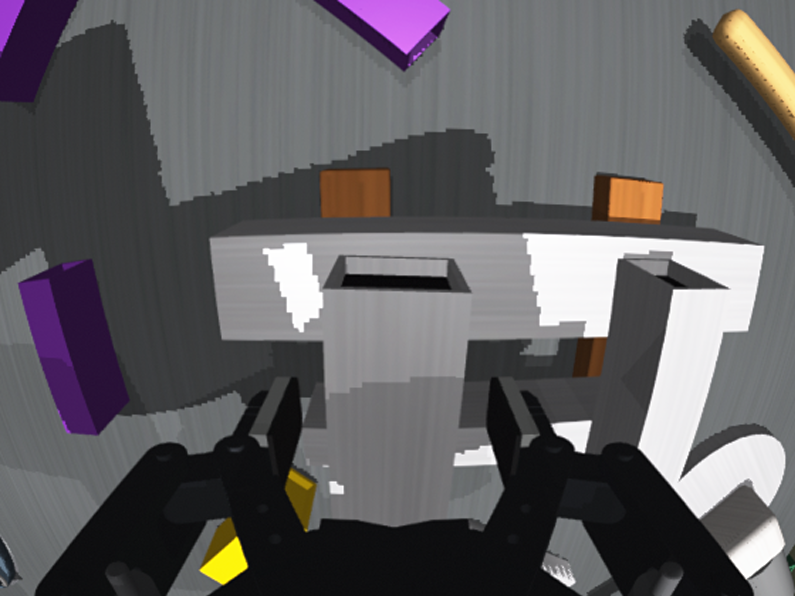

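apply_moves:
  motion:
    - [30, 0, 0.1, 0, 0]
    - [30, 0, 0.1, 0, 0]
    - [30, 0, 0.1, 0, 0]
    - [30, 0, 0.1, 0, 0]
    - [30, 0, 0.1, 0, 0]
    - [30, 0, 0.1, 0, 0]
  squeeze: 60

```text
t: 8.93
tcp_pos: [0.5102, 0.2648, 0.0423]
tool_rot: [-0.504, 0.496, -0.496, 0.505]
force: [0.7, 0.1, 5.3]
finger_gap: 0.458
```

```bash
python3 - <<'E'
from h import *
go(.4771,-.1685,.14,10.67)
E
```

```text
t 8.93 tcp [0.5102 0.2648 0.0423] jawyaw 0.98 F [0.7 0.1 5.3] gap 0.458 tilt 0.05 q6 0.27
shift units [14.422 -3.262 -1.348] twist -0.969 |d| mm 445.4
```

apply_moves:
  motion:
    - [30, 0, -1, 0, 0]
    - [30, 0, -2.5, 0, 0]
    - [30, 0, -3.3, 0, 0]
    - [30, 14.4, -3.3, -1.35, -0.97]
    - [30, 14.4, -3.3, -1.35, -0.97]
    - [30, 14.4, -3.3, -1.35, -0.97]
    - [30, 14.4, -3.3, -1.35, -0.97]
    - [30, 14.4, -3.3, -1.35, -0.97]
    - [30, 14.4, -3.3, -1.35, -0.97]
    - [30, 14.4, -3.3, -1.35, -0.97]
    - [30, 14.4, -3.3, -1.35, -0.97]
    - [30, 14.4, -3.3, -1.35, -0.97]

```text
t: 10.42
tcp_pos: [0.4755, -0.1672, 0.14]
tool_rot: [0.544, -0.453, 0.45, -0.544]
force: [-0.1, 0.5, -1.8]
finger_gap: 0.462
```

apply_moves:
  motion:
    - [30, 0, 0, 0, 0]
    - [30, 0, 0, 0, 0]
    - [30, 0, 0, 0, 0]

```text
t: 10.8
tcp_pos: [0.4769, -0.1669, 0.141]
tool_rot: [0.545, -0.451, 0.451, -0.545]
force: [1.4, 0.7, -2.0]
finger_gap: 0.459
```

```bash
python3 - <<'E'
from h import *
go(.4771,-.1685,.02,10.67)
shot("wrist","w9");crop("w9a","w9",0,0,560,420,1.42)
E
```

```text
t 10.80 tcp [ 0.4769 -0.1669  0.141 ] jawyaw 10.79 F [ 1.4  0.7 -2. ] gap 0.459 tilt 0.01 q6 -0.75
shift units [ 5.400e-02  4.032e+00 -3.000e-03] twist 0.012 |d| mm 121.0
```

View pics/w9a.png

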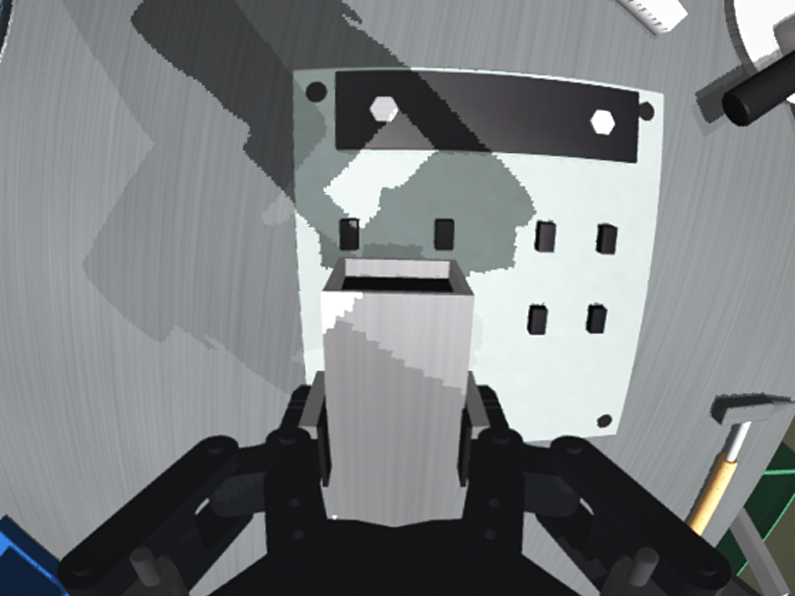

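```bash
cat >> h.py <<'E'
JC=np.array([.538,-.157]);JY=np.radians(10.67)
def J(x,y,z=0):
    """jig mm -> world m, z mm above plate"""
    c,s=np.cos(JY),np.sin(JY);x,y=x/1e3,y/1e3
    return np.array([JC[0]+c*x-s*y,JC[1]+s*x+c*y,.01+z/1e3])
def Jinv(p):
    d=np.asarray(p)[:2]-JC;c,s=np.cos(JY),np.sin(JY)
    return np.array([c*d[0]+s*d[1],-s*d[0]+c*d[1]])*1e3
def gj(x,y,z,dyaw=0):
    p=J(x,y);print("now jig",Jinv(manip.sense()["tcp_pos"]).round(1));go(p[0],p[1],z,np.degrees(JY)+dyaw)
E
python3 - <<'E'
from h import *
im,c=load("w9")
for P in [(-93,30,10),(-31,30,10),(38.5,30,10),(85.5,30,10),(38.5,-30,10),(85.5,-30,10),(-70,110,19),(70,110,19)]:
    print(P,(proj("wrist",J(*P),c)*1.42).round(0))
s,M,y=state()
# tube in hand: underside = tcp z+.0177, top = +.0577
for dy in(45,): 
  for dx in (-20,20):
    p=Jinv(s["tcp_pos"])+[dx,dy];w=J(p[0],p[1]);w[2]=s["tcp_pos"][2]+.0577
    print("tube corner",(proj("wrist",w,c)*1.42).round(0))
E
```

```text
(-93, 30, 10) [[348. 234.]]
(-31, 30, 10) [[445. 234.]]
(38.5, 30, 10) [[548. 237.]]
(85.5, 30, 10) [[610. 239.]]
(38.5, -30, 10) [[540. 321.]]
(85.5, -30, 10) [[599. 321.]]
(-70, 110, 19) [[384. 107.]]
(70, 110, 19) [[603. 120.]]
t 10.85 tcp [ 0.4769 -0.1672  0.141 ] jawyaw 10.77 F [-0.2  0.2 -2.5] gap 0.457 tilt 0.00 q6 -0.75
tube corner [[325. 296.]]
tube corner [[478. 296.]]
```

apply_moves:
  motion:
    - [30, 0.05, 1.5, 0, 0]
    - [30, 0.05, 3, 0, 0]
    - [30, 0.05, 4, 0, 0]
    - [30, 0.05, 4.6, 0, 0]
    - [30, 0.05, 4.8, 0, 0]
    - [30, 0.05, 4.88, 0, 0]
    - [30, 0.05, 4.92, 0, 0]
    - [30, 0.05, 4.92, 0, 0]
    - [30, 0.05, 4.92, 0, 0]

```text
t: 11.98
tcp_pos: [0.4774, -0.1696, -0.0062]
tool_rot: [-0.544, 0.451, -0.452, 0.544]
force: [0.8, -0.1, -2.0]
finger_gap: 0.459
```

```bash
python3 - <<'E'
from h import *
gj(-62,0,-.0077)
shot("wrist","w10");crop("w10a","w10",0,0,560,420,1.42)
E
```

```text
now jig [-61.9  -1.1]
t 11.97 tcp [ 0.4774 -0.1696 -0.0062] jawyaw 10.69 F [ 0.8 -0.1 -2. ] gap 0.459 tilt 0.06 q6 -0.75
shift units [-0.038  0.051 -0.002] twist 0.002 |d| mm 1.9
```

View pics/w10a.png

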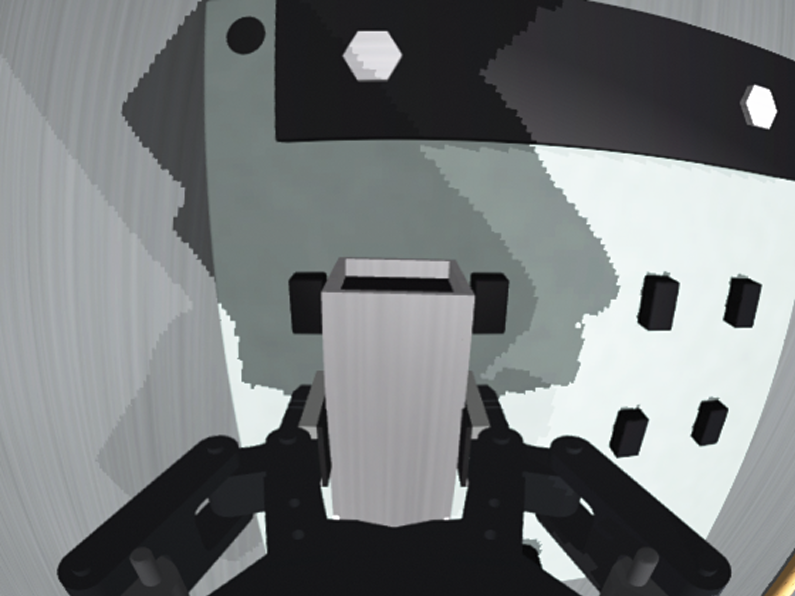

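apply_moves:
  motion:
    - [30, -0.03, 0.04, 0, 0]
    - [30, -0.03, 0.06, 0, 0]
    - [30, -0.03, 0.06, 0, 0]
    - [60, -0.03, 0.06, 0, 0]
    - [60, -0.03, 0.06, 0, 0]
    - [60, -0.03, 0.06, 0, 0]
    - [60, -0.03, -1, 0, 0]
    - [60, -0.03, -2.5, 0, 0]
    - [60, -0.03, -4, 0, 0]
    - [60, -0.03, -5, 0, 0]
    - [60, -0.03, -5, 0, 0]

```text
t: 13.4
tcp_pos: [0.4784, -0.1694, 0.1455]
tool_rot: [-0.544, 0.449, -0.453, 0.545]
force: [-0.2, 0.3, 1.0]
finger_gap: 0.703
```

```bash
python3 - <<'E'
from h import *
shot("wrist","w11");crop("w11a","w11",0,0,560,420,1.42)
go(.606,.2676,.15,1)
E
```

```text
t 13.45 tcp [ 0.4772 -0.1687  0.144 ] jawyaw 10.69 F [ 0.3  0.4 -0.1] gap 0.703 tilt 0.12 q6 -0.75
shift units [-13.495  -0.209   6.916] twist 0.969 |d| mm 455.0
```

View pics/w11a.png

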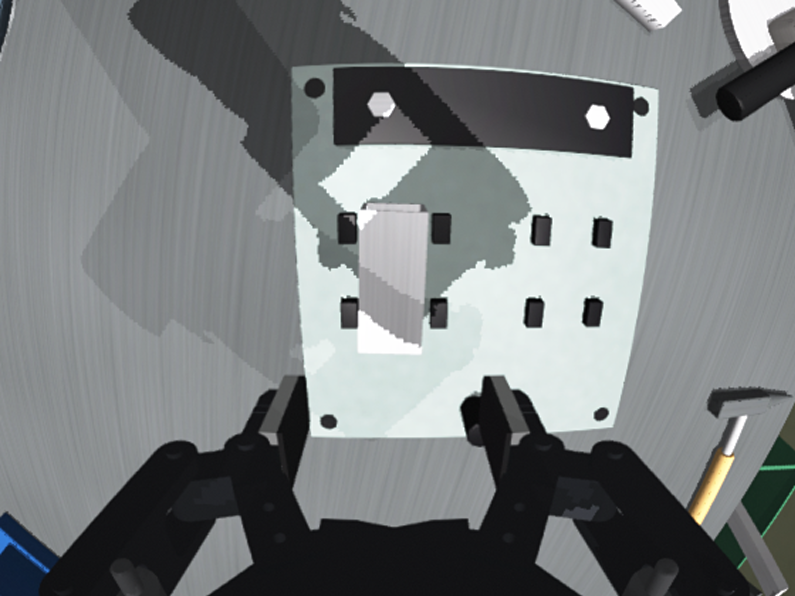

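apply_moves:
  motion:
    - [55, -13.5, -0.2, 6.92, 0.97]
    - [55, -13.5, -0.2, 6.92, 0.97]
    - [55, -13.5, -0.2, 6.92, 0.97]
    - [55, -13.5, -0.2, 6.92, 0.97]
    - [55, -13.5, -0.2, 6.92, 0.97]
    - [55, -13.5, -0.2, 6.92, 0.97]
    - [55, -13.5, -0.2, 6.92, 0.97]
    - [55, -13.5, -0.2, 6.92, 0.97]
    - [55, -13.5, -0.2, 6.92, 0.97]
    - [55, -13.5, -0.2, 6.92, 0.97]
    - [55, -13.5, -0.2, 6.92, 0.97]
    - [55, -13.5, -0.2, 6.92, 0.97]

```text
t: 14.95
tcp_pos: [0.6058, 0.2666, 0.1494]
tool_rot: [0.504, -0.496, 0.496, -0.504]
force: [0.2, 0.1, -0.4]
finger_gap: 0.643
```

```bash
python3 - <<'E'
from h import *
go(.606,.2676,.045,1)
shot("wrist","w12");crop("w12a","w12",0,0,560,420,1.42)
E
```

```text
t 14.95 tcp [0.6058 0.2666 0.1494] jawyaw 0.88 F [ 0.2  0.1 -0.4] gap 0.643 tilt 0.02 q6 0.23
shift units [-0.032  3.48   0.008] twist -0.012 |d| mm 104.4
```

View pics/w12a.png

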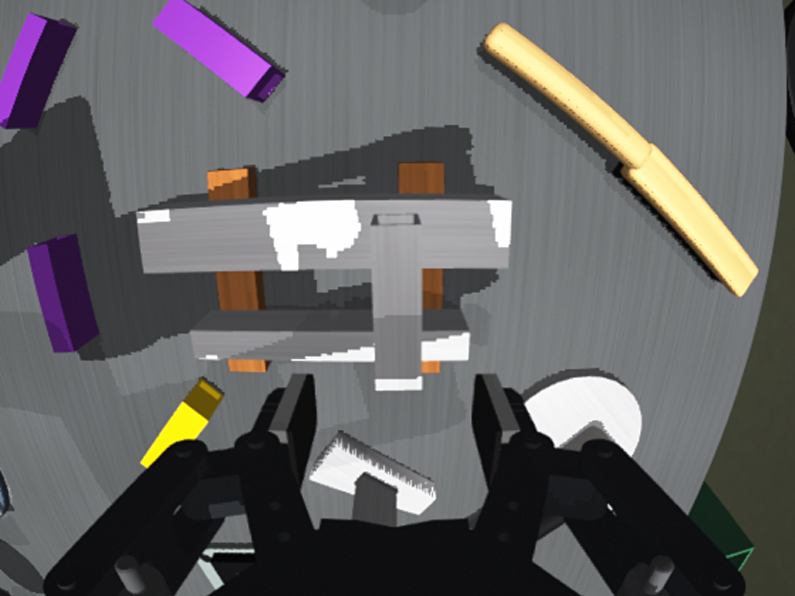

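```bash
python3 - <<'E'
from h import *
_,c=load("w12")
print(onz("wrist",np.array([(372,225),(421,225),(375,390),(421,389)])/1.42,.1,c).round(4))
E
```

```text
[[0.5927 0.3119 0.1   ]
 [0.6163 0.3123 0.1   ]
 [0.5944 0.222  0.1   ]
 [0.6195 0.223  0.1   ]]
```

apply_moves:
  motion:
    - [55, -0.03, 1.5, 0, 0]
    - [55, -0.03, 2.8, 0, 0]
    - [55, -0.03, 3.3, 0, 0]
    - [55, -0.03, 3.58, 0, 0]
    - [55, -0.03, 3.58, 0, 0]
    - [15, -0.03, 3.58, 0, 0]
    - [15, -0.03, 3.58, 0, 0]
    - [15, -0.03, 3.58, 0, 0]
    - [15, -0.03, 3.58, 0, 0]
    - [15, -0.03, 3.58, 0, 0]
    - [15, -0.03, 3.58, 0, 0]

```text
t: 16.38
tcp_pos: [0.6069, 0.2692, 0.0435]
tool_rot: [-0.503, 0.495, -0.496, 0.505]
force: [-0.0, 0.7, 6.1]
finger_gap: 0.284
```

```bash
python3 - <<'E'
from h import *
gj(62,0,.14)
E
```

```text
now jig [146.6 406. ]
t 16.38 tcp [0.6069 0.2692 0.0435] jawyaw 0.99 F [-0.   0.7  6.1] gap 0.284 tilt 0.16 q6 0.23
shift units [13.814 -3.226 -0.494] twist -0.968 |d| mm 425.8
```

apply_moves:
  motion:
    - [15, 0, -1, 0, 0]
    - [15, 0, -2.5, 0, 0]
    - [15, 0, -3.25, 0, 0]
    - [15, 13.75, -3.25, -0.5, -0.97]
    - [15, 13.75, -3.25, -0.5, -0.97]
    - [15, 13.75, -3.25, -0.5, -0.97]
    - [15, 13.75, -3.25, -0.5, -0.97]
    - [15, 13.75, -3.25, -0.5, -0.97]
    - [15, 13.75, -3.25, -0.5, -0.97]
    - [15, 13.75, -3.25, -0.5, -0.97]
    - [15, 13.75, -3.25, -0.5, -0.97]
    - [15, 13.75, -3.25, -0.5, -0.97]

```text
t: 17.88
tcp_pos: [0.5971, -0.1431, 0.1389]
tool_rot: [-0.544, 0.452, -0.451, 0.544]
force: [0.2, 0.8, -2.3]
finger_gap: 0.283
```

apply_moves:
  motion:
    - [15, 0, 0, 0, 0]
    - [15, 0, 0, 0, 0]
    - [15, 0, 0, 0, 0]

```text
t: 18.25
tcp_pos: [0.598, -0.143, 0.1395]
tool_rot: [-0.545, 0.451, -0.451, 0.545]
force: [-0.2, -0.3, -0.7]
finger_gap: 0.283
```

```bash
python3 - <<'E'
from h import *
gj(62,2,-.0065)
shot("wrist","w13");crop("w13a","w13",0,0,560,420,1.42)
_,c=load("w13")
for P in [(38.5,30,10),(85.5,30,10)]:
    print(P,(proj("wrist",J(*P),c)*1.42).round(0))
s=manip.sense()
for dx in (-12.5,12.5):
    p=Jinv(s["tcp_pos"])+[dx,43];w=J(p[0],p[1]);w[2]=s["tcp_pos"][2]+.0565
    print("tube corner",(proj("wrist",w,c)*1.42).round(0))
E
```

```text
now jig [61.5  2.7]
t 18.25 tcp [ 0.598  -0.143   0.1395] jawyaw 10.76 F [-0.2 -0.3 -0.7] gap 0.283 tilt 0.00 q6 -0.60
shift units [0.023 4.866 0.015] twist 0.009 |d| mm 146.0
(38.5, 30, 10) [[361. 236.]]
(85.5, 30, 10) [[434. 236.]]
tube corner [[354. 301.]]
tube corner [[449. 302.]]
```

View pics/w13a.png

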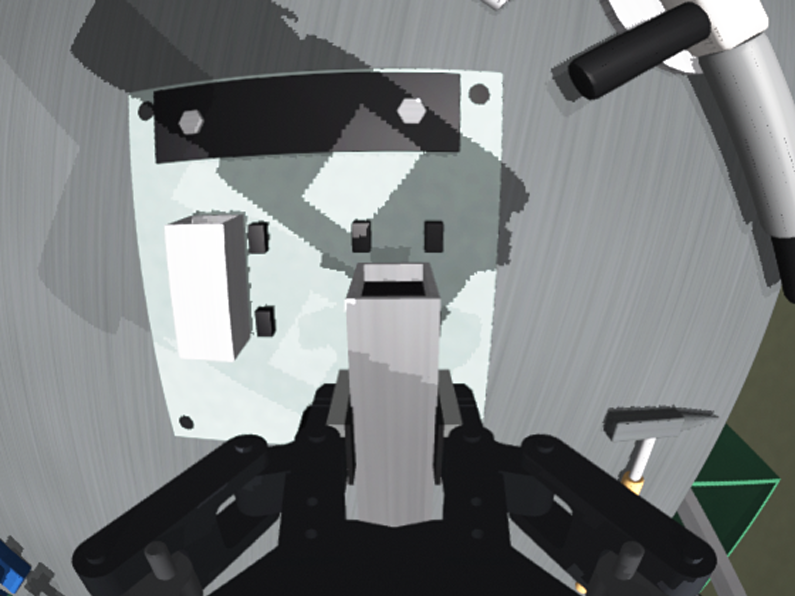

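apply_moves:
  motion:
    - [15, 0.02, 1.5, 0.05, 0]
    - [15, 0.02, 3, 0.05, 0]
    - [15, 0.02, 4, 0.05, 0]
    - [15, 0.02, 4.5, 0.05, 0]
    - [15, 0.02, 4.7, 0.05, 0]
    - [15, 0.02, 4.79, 0.05, 0]
    - [15, 0.02, 4.79, 0.05, 0]
    - [15, 0.02, 4.79, 0.05, 0]

```text
t: 19.3
tcp_pos: [0.6001, -0.1444, -0.0033]
tool_rot: [-0.544, 0.451, -0.452, 0.545]
force: [0.7, 0.2, -1.5]
finger_gap: 0.283
```

```bash
python3 - <<'E'
from h import *
gj(62,2,-.0065)
shot("wrist","w14");crop("w14a","w14",0,0,560,420,1.42)
E
```

```text
now jig [63.4  0.8]
t 19.30 tcp [ 0.6001 -0.1444 -0.0033] jawyaw 10.69 F [ 0.7  0.2 -1.5] gap 0.283 tilt 0.11 q6 -0.60
shift units [-0.039  0.107 -0.046] twist 0.002 |d| mm 3.7
```

View pics/w14a.png

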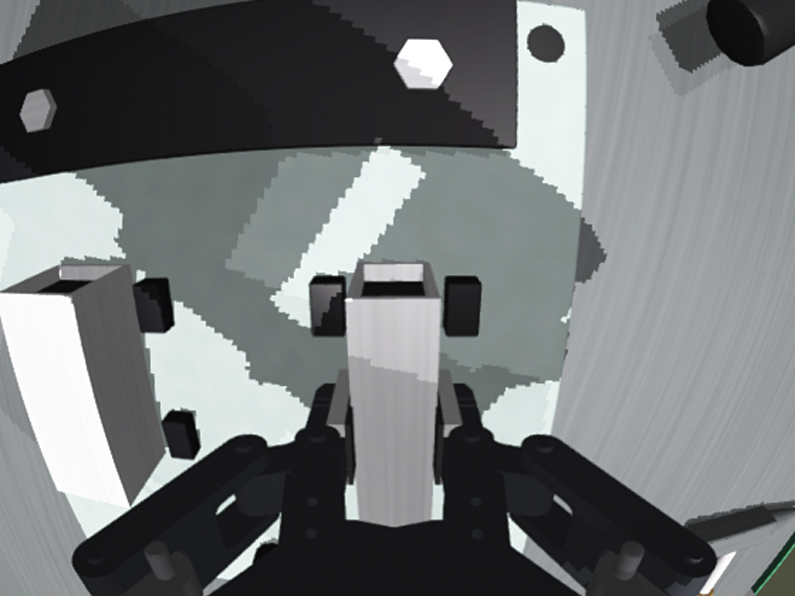

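apply_moves:
  motion:
    - [15, -0.04, 0.05, 0, 0]
    - [15, -0.04, 0.09, 0, 0]
    - [15, -0.04, 0.1, 0, 0]
    - [15, -0.04, 0.1, 0, 0]
    - [50, -0.04, 0.1, 0, 0]
    - [50, -0.04, 0.1, 0, 0]
    - [50, -0.04, 0.1, 0, 0]
    - [50, -0.04, -1, 0, 0]
    - [50, -0.04, -2.5, 0, 0]
    - [50, -0.04, -4, 0, 0]
    - [50, -0.04, -5, 0, 0]
    - [50, -0.04, -5, 0, 0]

```text
t: 20.85
tcp_pos: [0.6011, -0.1438, 0.1484]
tool_rot: [-0.544, 0.449, -0.453, 0.545]
force: [0.0, -0.3, -0.4]
finger_gap: 0.579
```

```bash
python3 - <<'E'
from h import *
shot("wrist","w15");crop("w15a","w15",0,0,560,420,1.42)
go(.556,.30,.18,91)
E
```

```text
t 20.90 tcp [ 0.5997 -0.1432  0.1464] jawyaw 10.69 F [ 0.4  0.  -0.3] gap 0.582 tilt 0.12 q6 -0.60
shift units [-14.785  -1.134   1.311] twist -8.031 |d| mm 446.6
```

View pics/w15a.png

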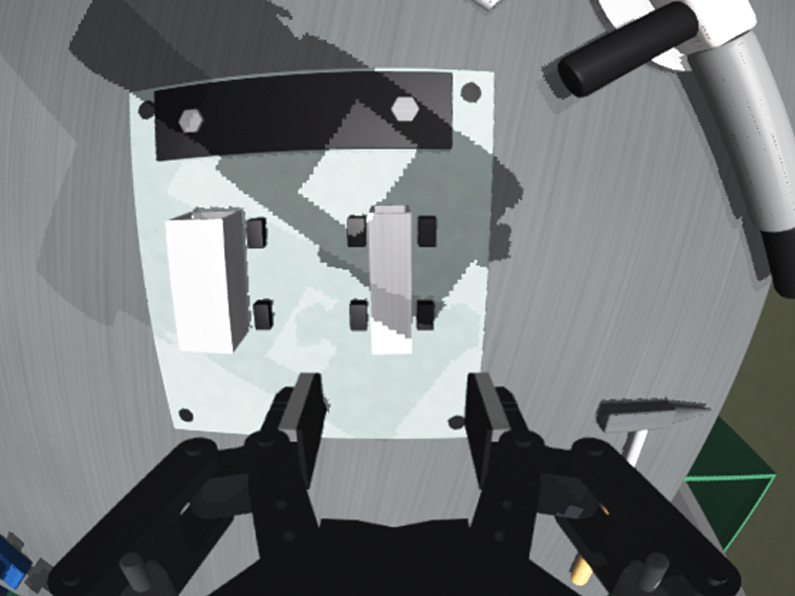

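apply_moves:
  motion:
    - [60, -14.8, -1.1, 1.3, -8.03]
    - [60, -14.8, -1.1, 1.3, -8.03]
    - [60, -14.8, -1.1, 1.3, -8.03]
    - [60, -14.8, -1.1, 1.3, -8.03]
    - [60, -14.8, -1.1, 1.3, -8.03]
    - [60, -14.8, -1.1, 1.3, -8.03]
    - [60, -14.8, -1.1, 1.3, -8.03]
    - [60, -14.8, -1.1, 1.3, -8.03]
    - [60, -14.8, -1.1, 1.3, -8.03]
    - [60, -14.8, -1.1, 1.3, -8.03]
    - [60, -14.8, -1.1, 1.3, -8.03]
    - [60, -14.8, -1.1, 1.3, -8.03]

```text
t: 22.4
tcp_pos: [0.5555, 0.2995, 0.1786]
tool_rot: [0.707, 0.005, -0.005, -0.707]
force: [-1.2, -0.0, -0.2]
finger_gap: 0.702
```

```bash
python3 - <<'E'
from h import *
go(.556,.30,.009,91)
shot("wrist","w16");crop("w16a","w16",0,0,560,420,1.42)
E
```

```text
t 22.40 tcp [0.5555 0.2995 0.1786] jawyaw 90.87 F [-1.2 -0.  -0.2] gap 0.702 tilt 0.02 q6 -1.27
shift units [0.018 5.653 0.016] twist -0.013 |d| mm 169.6
```

View pics/w16a.png

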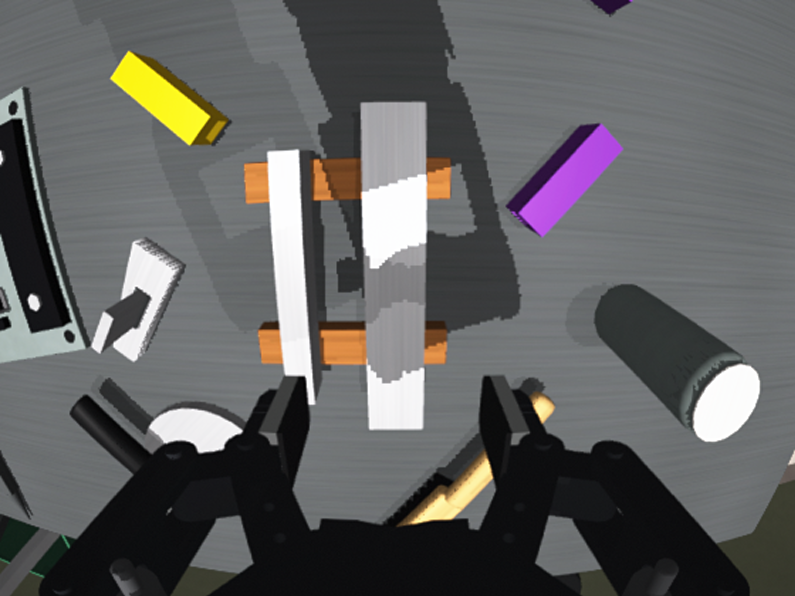

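```bash
python3 - <<'E'
from h import *
_,c=load("w16")
print("wide rail",onz("wrist",np.array([(361,102),(426,102),(369,430),(423,429)])/1.42,.06,c).round(4))
print("narrow rail",onz("wrist",np.array([(267,151),(299,150),(286,403),(314,404)])/1.42,.06,c).round(4))
E
```

```text
wide rail [[0.4412 0.2771 0.06  ]
 [0.4406 0.3169 0.06  ]
 [0.6723 0.2822 0.06  ]
 [0.6708 0.3229 0.06  ]]
narrow rail [[0.4708 0.2176 0.06  ]
 [0.4709 0.2385 0.06  ]
 [0.6507 0.2205 0.06  ]
 [0.6505 0.2418 0.06  ]]
```

apply_moves:
  motion:
    - [60, 0.02, 1.5, 0.02, -0.05]
    - [60, 0.02, 3, 0.02, -0.05]
    - [60, 0.02, 4.3, 0.02, -0.05]
    - [60, 0.02, 5.2, 0.02, -0.05]
    - [60, 0.02, 5.65, 0.02, -0.05]
    - [60, 0.02, 5.65, 0.02, -0.05]
    - [30, 0.02, 5.65, 0.02, -0.05]
    - [30, 0.02, 5.65, 0.02, -0.05]
    - [30, 0.02, 5.65, 0.02, -0.05]
    - [30, 0.02, 5.65, 0.02, -0.05]
    - [30, 0.02, 5.65, 0.02, -0.05]
  squeeze: 80

```text
t: 23.82
tcp_pos: [0.557, 0.3012, 0.0111]
tool_rot: [-0.707, -0.01, 0.008, 0.707]
force: [0.6, -1.4, 6.3]
finger_gap: 0.449
```

```bash
python3 - <<'E'
from h import *
gj(0,60,.12,90)
E
```

```text
now jig [103.5 446.7]
t 23.82 tcp [0.557  0.3012 0.0111] jawyaw 91.50 F [ 0.6 -1.4  6.3] gap 0.449 tilt 0.16 q6 -1.28
shift units [ -1.339  -3.638 -13.275] twist -0.917 |d| mm 414.9
```

apply_moves:
  motion:
    - [30, 0, -1, 0, 0]
    - [30, 0, -2.5, 0, 0]
    - [30, 0, -3.64, 0, 0]
    - [30, -1.31, -3.64, -12.7, -0.92]
    - [30, -1.31, -3.64, -12.7, -0.92]
    - [30, -1.31, -3.64, -12.7, -0.92]
    - [30, -1.31, -3.64, -12.7, -0.92]
    - [30, -1.31, -3.64, -12.7, -0.92]
    - [30, -1.31, -3.64, -12.7, -0.92]
    - [30, -1.31, -3.64, -12.7, -0.92]
    - [30, -1.31, -3.64, -12.7, -0.92]
    - [30, -1.31, -3.64, -12.7, -0.92]

```text
t: 25.32
tcp_pos: [0.5258, -0.0789, 0.1181]
tool_rot: [-0.704, -0.066, 0.067, 0.704]
force: [0.4, 0.2, -5.3]
finger_gap: 0.447
```

apply_moves:
  motion:
    - [30, 0, 0, 0, 0]
    - [30, 0, 0, 0, 0]
    - [30, 0, 0, 0, 0]

```text
t: 25.7
tcp_pos: [0.5265, -0.0801, 0.1185]
tool_rot: [0.704, 0.066, -0.066, -0.704]
force: [-0.3, 1.1, -4.8]
finger_gap: 0.454
```

```bash
python3 - <<'E'
from h import *
gj(0.8,78,.0251,90)
shot("wrist","w17");crop("w17a","w17",0,0,560,420,1.42)
E
```

```text
now jig [ 2.9 77.7]
t 25.70 tcp [ 0.5265 -0.0801  0.1185] jawyaw 100.75 F [-0.3  1.1 -4.8] gap 0.454 tilt 0.01 q6 -2.12
shift units [-0.072  3.112  0.01 ] twist 0.008 |d| mm 93.4
```

View pics/w17a.png

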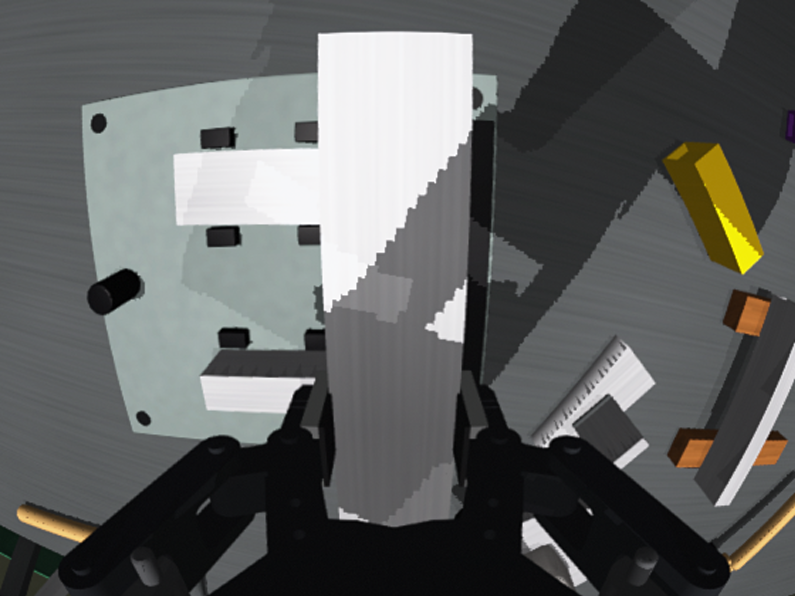

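apply_moves:
  motion:
    - [30, -0.07, 1.2, 0, 0]
    - [30, -0.07, 2.4, 0, 0]
    - [30, -0.07, 3.08, 0, 0]
    - [30, -0.07, 3.08, 0, 0]
    - [30, -0.07, 3.08, -0.3, 0]
    - [30, -0.07, 3.08, -0.5, 0]
    - [30, -0.07, 3.08, -0.6, 0]
    - [30, -0.07, 3.08, -0.7, 0]
    - [30, -0.07, 3.08, -0.7, 0]

```text
t: 26.88
tcp_pos: [0.5282, -0.1017, 0.0264]
tool_rot: [-0.704, -0.066, 0.066, 0.704]
force: [-0.7, 2.5, -3.3]
finger_gap: 0.45
```

```bash
python3 - <<'E'
from h import *
gj(0.8,57,.0251,90)
shot("wrist","w18");crop("w18a","w18",0,0,560,420,1.42)
E
```

```text
now jig [ 0.6 56.1]
t 26.88 tcp [ 0.5282 -0.1017  0.0264] jawyaw 100.67 F [-0.7  2.5 -3.3] gap 0.450 tilt 0.01 q6 -2.16
shift units [0.008 0.042 0.029] twist 0.0 |d| mm 1.6
```

View pics/w18a.png

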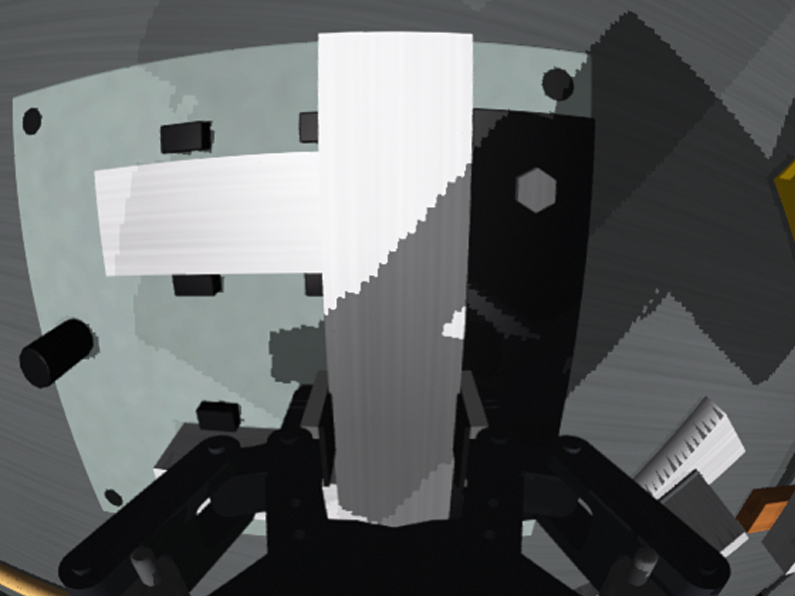

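apply_moves:
  motion:
    - [30, 0, 0, 0.16, 0]
    - [30, 0, 0, 0.16, 0]
    - [30, 0, 0.3, 0.16, 0]
    - [30, 0, 0.55, 0.16, 0]
    - [30, 0, 0.7, 0.16, 0]
    - [30, 0, 0.78, 0.16, 0]
    - [30, 0, 0.78, 0.16, 0]

```text
t: 27.8
tcp_pos: [0.5273, -0.0971, 0.0024]
tool_rot: [-0.704, -0.066, 0.066, 0.704]
force: [0.4, 0.3, -5.2]
finger_gap: 0.447
```

```bash
python3 - <<'E'
from h import *
gj(0.8,65,.0011,90)
shot("wrist","w19");crop("w19a","w19",0,0,560,420,1.42)
E
```

```text
now jig [ 0.6 60.9]
t 27.80 tcp [ 0.5273 -0.0971  0.0024] jawyaw 100.68 F [ 0.4  0.3 -5.2] gap 0.447 tilt 0.02 q6 -2.15
shift units [0.008 0.042 0.137] twist 0.001 |d| mm 4.3
```

View pics/w19a.png

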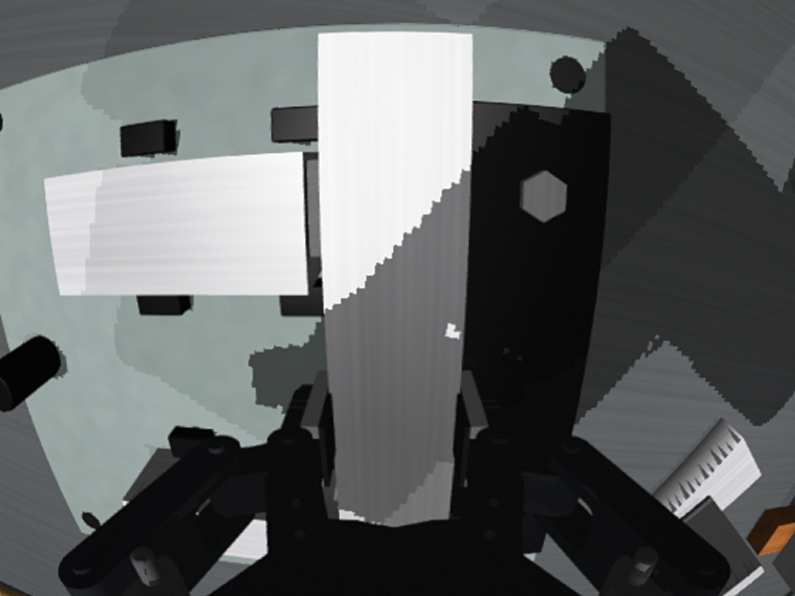

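apply_moves:
  motion:
    - [30, 0, 0.02, 0.06, 0]
    - [30, 0, 0.03, 0.1, 0]
    - [30, 0, 0.03, 0.14, 0]
    - [30, 0, 0.03, 0.17, 0]
    - [30, 0, 0.03, 0.17, 0]

```text
t: 28.48
tcp_pos: [0.5268, -0.0935, 0.0019]
tool_rot: [0.705, 0.066, -0.066, -0.703]
force: [-1.4, -5.8, -4.8]
finger_gap: 0.448
```

```bash
python3 - <<'E'
from h import *
gj(0.8,65,.0011,90)
E
```

```text
now jig [ 0.7 64.5]
t 28.48 tcp [ 0.5268 -0.0935  0.0019] jawyaw 100.75 F [-1.4 -5.8 -4.8] gap 0.448 tilt 0.13 q6 -2.14
shift units [0.003 0.026 0.016] twist 0.008 |d| mm 0.9
```

apply_moves:
  motion:
    - [30, 0, 0.02, 0.03, 0]
    - [30, 0, 0.04, 0.05, 0]
    - [30, 0, 0.05, 0.05, 0]
    - [30, 0, 0.05, 0.05, 0]

```text
t: 28.98
tcp_pos: [0.5273, -0.0933, 0.0012]
tool_rot: [0.705, 0.067, -0.065, -0.702]
force: [-3.2, -9.4, -0.5]
finger_gap: 0.451
```

apply_moves:
  motion:
    - [60, 0, 0, 0, 0]
    - [60, 0, 0, -0.03, 0]
    - [60, 0, 0, -0.03, 0]
    - [60, 0, -1, -0.03, 0]
    - [60, 0, -2.5, -0.03, 0]
    - [60, 0, -4, -0.03, 0]
    - [60, 0, -5, -0.03, 0]
    - [60, 0, -5, -0.03, 0]

```text
t: 29.98
tcp_pos: [0.5281, -0.0917, 0.1528]
tool_rot: [0.705, 0.068, -0.064, -0.703]
force: [0.5, -0.1, -0.4]
finger_gap: 0.702
```

```bash
python3 - <<'E'
from h import *
shot("wrist","w20");crop("w20a","w20",0,0,560,420,1.42)
go(.5608,.2296,.16,91)
E
```

```text
t 30.02 tcp [ 0.5267 -0.0913  0.1511] jawyaw 100.71 F [-0.4 -0.3 -0.4] gap 0.701 tilt 0.13 q6 -2.14
shift units [ 3.104 -0.302 10.298] twist 0.971 |d| mm 322.8
```

View pics/w20a.png

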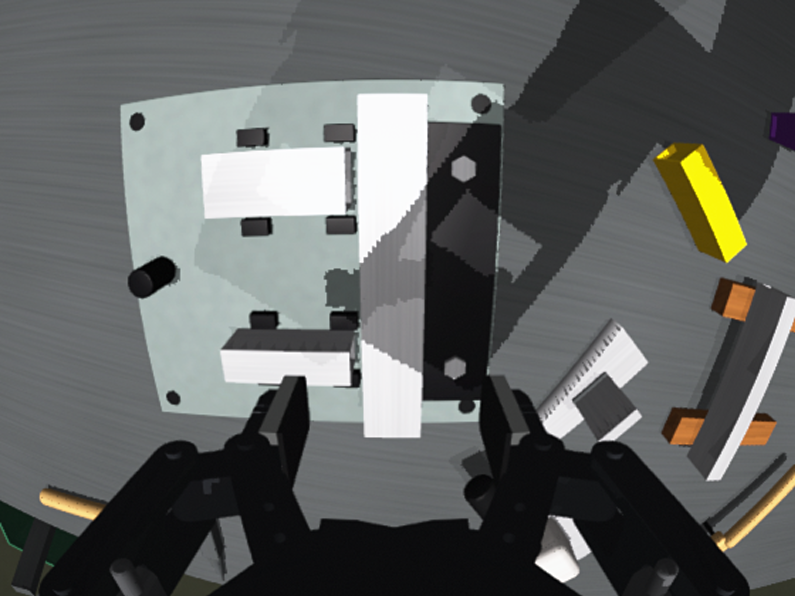

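```bash
python3 - <<'E'
from h import *
_,c=load("w20")
P=onz("wrist",np.array([(358,94),(427,94),(364,437),(420,437)])/1.42,.05,c)
print([Jinv(p).round(1) for p in P])
P=onz("wrist",np.array([(201,155),(345,147),(204,218),(346,214)])/1.42,.05,c)
print("wc",[Jinv(p).round(1) for p in P])
P=onz("wrist",np.array([(222,350),(350,353),(224,381),(351,387)])/1.42,.05,c)
print("nc",[Jinv(p).round(1) for p in P])
P=onz("wrist",np.array([(463,169),(454,368)])/1.42,.029,c)
print("bolts",[Jinv(p).round(1) for p in P])
E
```

```text
[array([-114.9,   44.7]), array([-114.9,   84.5]), array([115.1,  44.2]), array([115. ,  84.6])]
wc [array([-83.5, -53.5]), array([-83.5,  37. ]), array([-43.6, -54.2]), array([-43.4,  37. ])]
nc [array([ 47.3, -52.2]), array([47.6, 36.9]), array([ 71.6, -54.6]), array([73.3, 36.6])]
bolts [array([-69.9, 109.2]), array([ 69.4, 108.8])]
```

apply_moves:
  motion:
    - [50, 3.1, -0.3, 10.3, 0.97]
    - [50, 3.1, -0.3, 10.3, 0.97]
    - [50, 3.1, -0.3, 10.3, 0.97]
    - [50, 3.1, -0.3, 10.3, 0.97]
    - [50, 3.1, -0.3, 10.3, 0.97]
    - [50, 3.1, -0.3, 10.3, 0.97]
    - [50, 3.1, -0.3, 10.3, 0.97]
    - [50, 3.1, -0.3, 10.3, 0.97]
    - [50, 3.1, -0.3, 10.3, 0.97]
    - [50, 3.1, -0.3, 10.3, 0.97]

```text
t: 31.28
tcp_pos: [0.5605, 0.2282, 0.1593]
tool_rot: [0.707, 0.005, -0.005, -0.707]
force: [0.3, 0.4, -0.9]
finger_gap: 0.589
```

```bash
python3 - <<'E'
from h import *
go(.5608,.2296,.012,91)
shot("wrist","w21");crop("w21a","w21",0,0,560,420,1.42)
E
```

```text
t 31.27 tcp [0.5605 0.2282 0.1593] jawyaw 90.87 F [ 0.3  0.4 -0.9] gap 0.589 tilt 0.01 q6 -1.38
shift units [0.01  4.908 0.049] twist -0.013 |d| mm 147.3
```

View pics/w21a.png

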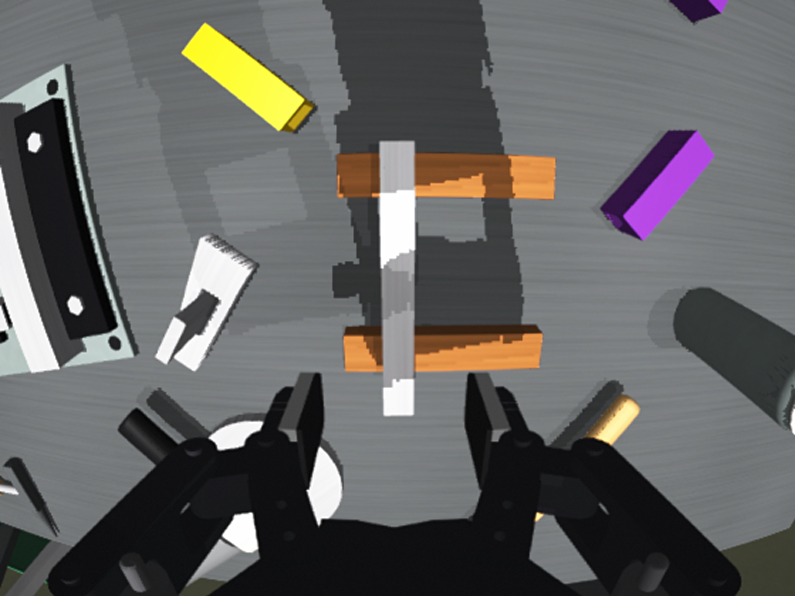

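```bash
python3 - <<'E'
from h import *
_,c=load("w21")
P=onz("wrist",np.array([(379,142),(415,142),(384,415),(413,415)])/1.42,.06,c);print(P.round(4),P.mean(0).round(4))
m=(P[0]+P[1])/2;n=(P[2]+P[3])/2;print(np.degrees(np.arctan2(n[1]-m[1],n[0]-m[0])))
go(.5888,.2296,.009,91)
E
```

```text
[[0.4718 0.2177 0.06  ]
 [0.4714 0.2384 0.06  ]
 [0.651  0.2224 0.06  ]
 [0.6508 0.2423 0.06  ]] [0.5613 0.2302 0.06  ]
1.3674157033318035
t 31.32 tcp [0.5606 0.2284 0.1593] jawyaw 90.89 F [-0.5  0.1  0.1] gap 0.581 tilt 0.00 q6 -1.38
shift units [0.941 5.011 0.026] twist -0.011 |d| mm 153.0
```

apply_moves:
  motion:
    - [50, 0.96, 1.5, 0.07, -0.05]
    - [50, 0.96, 3, 0.07, -0.05]
    - [50, 0.96, 4.3, 0.07, -0.05]
    - [50, 0.96, 5.0, 0.07, -0.05]
    - [50, 0.96, 5.0, 0.07, -0.05]
    - [10, 0.96, 5.0, 0.07, -0.05]
    - [10, 0.96, 5.0, 0.07, -0.05]
    - [10, 0.96, 5.0, 0.07, -0.05]
    - [10, 0.96, 5.0, 0.07, -0.05]
    - [10, 0.96, 5.0, 0.07, -0.05]
    - [10, 0.96, 5.0, 0.07, -0.05]
    - [10, 0.96, 5.0, 0.07, -0.05]

```text
t: 32.83
tcp_pos: [0.5905, 0.2321, 0.011]
tool_rot: [-0.707, -0.01, 0.008, 0.707]
force: [0.1, -2.3, 5.0]
finger_gap: 0.212
```

```bash
python3 - <<'E'
from h import *
gj(28,-67,.11,90)
E
```

```text
now jig [123.6 372.6]
t 32.83 tcp [0.5905 0.2321 0.011 ] jawyaw 91.49 F [ 0.1 -2.3  5. ] gap 0.212 tilt 0.18 q6 -1.40
shift units [ -0.797  -3.306 -14.974] twist -0.918 |d| mm 460.7
```

apply_moves:
  motion:
    - [10, 0, -1, 0, 0]
    - [10, 0, -2.5, 0, 0]
    - [10, 0, -3.3, 0, 0]
    - [10, -0.76, -3.3, -15, -0.92]
    - [10, -0.76, -3.3, -15, -0.92]
    - [10, -0.76, -3.3, -15, -0.92]
    - [10, -0.76, -3.3, -15, -0.92]
    - [10, -0.76, -3.3, -15, -0.92]
    - [10, -0.76, -3.3, -15, -0.92]
    - [10, -0.76, -3.3, -15, -0.92]
    - [10, -0.76, -3.3, -15, -0.92]
    - [10, -0.76, -3.3, -15, -0.92]

```text
t: 34.33
tcp_pos: [0.5773, -0.2187, 0.1077]
tool_rot: [-0.704, -0.065, 0.065, 0.705]
force: [0.8, 0.7, -3.1]
finger_gap: 0.214
```

apply_moves:
  motion:
    - [10, 0, 0, 0, 0]
    - [10, 0, 0, 0, 0]
    - [10, 0, 0, 0, 0]

```text
t: 34.7
tcp_pos: [0.5782, -0.217, 0.1083]
tool_rot: [-0.704, -0.066, 0.067, 0.704]
force: [-0.3, -0.1, -3.4]
finger_gap: 0.217
```

```bash
python3 - <<'E'
from h import *
gj(29.2,-67,.001,90)
shot("wrist","w22");crop("w22a","w22",0,0,560,420,1.42)
E
```

```text
now jig [ 28.4 -66.4]
t 34.70 tcp [ 0.5782 -0.217   0.1083] jawyaw 100.79 F [-0.3 -0.1 -3.4] gap 0.217 tilt 0.02 q6 -2.30
shift units [ 0.028  3.576 -0.022] twist 0.012 |d| mm 107.3
```

View pics/w22a.png

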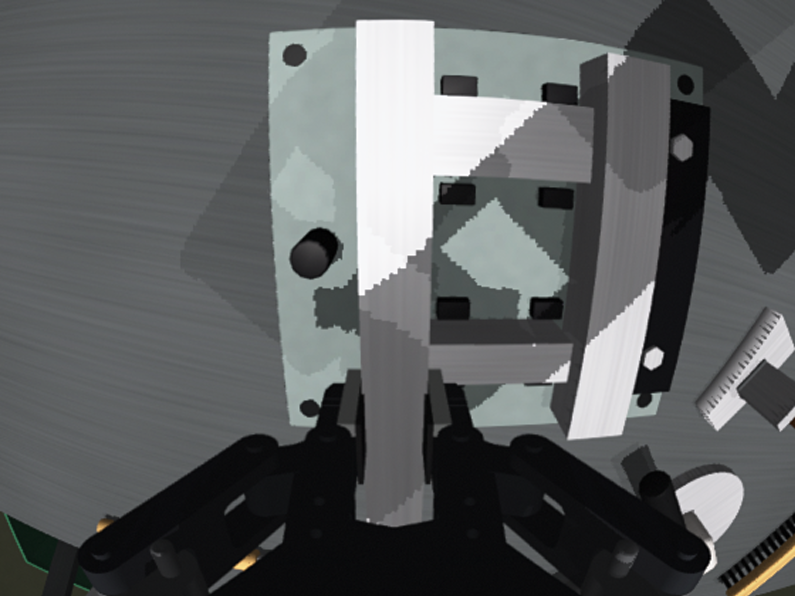

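apply_moves:
  motion:
    - [10, 0.03, 1.2, -0.03, 0]
    - [10, 0.03, 2.2, -0.03, 0]
    - [10, 0.03, 3, -0.03, 0]
    - [10, 0.03, 3.4, -0.03, 0]
    - [10, 0.03, 3.51, -0.03, 0]
    - [10, 0.03, 3.51, -0.03, 0]

```text
t: 35.5
tcp_pos: [0.5797, -0.2194, 0.0035]
tool_rot: [0.704, 0.066, -0.066, -0.704]
force: [0.5, 0.9, -3.3]
finger_gap: 0.214
```

```bash
python3 - <<'E'
from h import *
gj(29.2,-55.8,.001,90)
shot("wrist","w23");crop("w23a","w23",0,0,560,420,1.42)
E
```

```text
now jig [ 29.4 -69. ]
t 35.50 tcp [ 0.5797 -0.2194  0.0035] jawyaw 100.70 F [ 0.5  0.9 -3.3] gap 0.214 tilt 0.07 q6 -2.30
shift units [-0.006  0.084  0.44 ] twist 0.003 |d| mm 13.4
```

View pics/w23a.png

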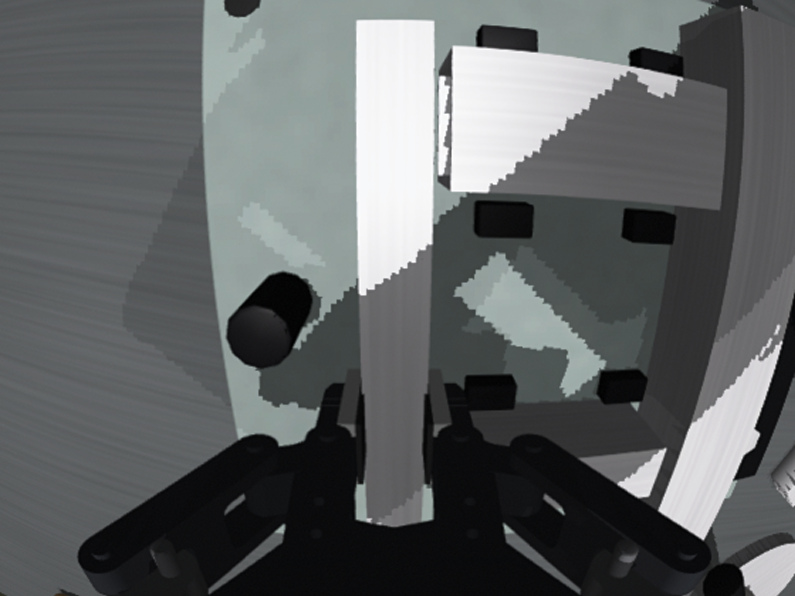

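apply_moves:
  motion:
    - [10, 0, 0.03, 0.15, 0]
    - [10, 0, 0.03, 0.25, 0]
    - [10, 0, 0.03, 0.33, 0]
    - [10, 0, 0.03, 0.38, 0]
    - [10, 0, 0.03, 0.41, 0]
    - [10, 0, 0.03, 0.43, 0]
    - [10, 0, 0.03, 0.43, 0]

```text
t: 36.42
tcp_pos: [0.5772, -0.2068, 0.0023]
tool_rot: [0.704, 0.066, -0.065, -0.704]
force: [1.7, -4.3, -0.4]
finger_gap: 0.217
```

```bash
python3 - <<'E'
from h import *
gj(29.2,-55.8,.001,90)
shot("wrist","w24");crop("w24a","w24",0,0,560,420,1.42)
E
```

```text
now jig [ 29.3 -56.2]
t 36.42 tcp [ 0.5772 -0.2068  0.0023] jawyaw 100.68 F [ 1.7 -4.3 -0.4] gap 0.217 tilt 0.07 q6 -2.28
shift units [-0.004  0.042  0.013] twist 0.001 |d| mm 1.3
```

View pics/w24a.png

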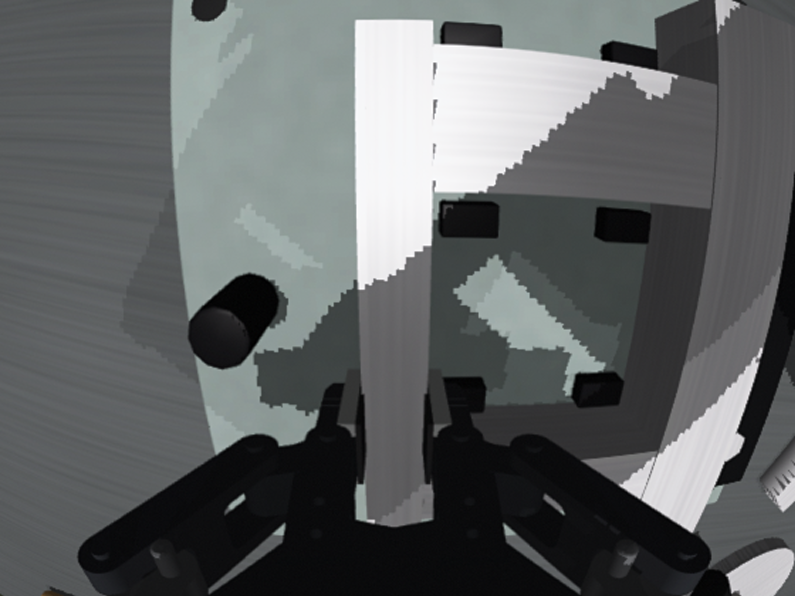

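apply_moves:
  motion:
    - [10, 0, 0.02, 0.03, 0]
    - [10, 0, 0.03, 0.05, 0]
    - [10, 0, 0.03, 0.06, 0]
    - [10, 0, 0.03, 0.06, 0]

```text
t: 36.98
tcp_pos: [0.577, -0.2063, 0.0015]
tool_rot: [0.705, 0.066, -0.065, -0.703]
force: [0.6, -7.8, -0.1]
finger_gap: 0.214
```

```bash
python3 - <<'E'
from h import *
gj(29.2,-55.8,.001,90)
E
```

```text
now jig [ 29.2 -55.6]
t 36.98 tcp [ 0.577  -0.2063  0.0015] jawyaw 100.69 F [ 0.6 -7.8 -0.1] gap 0.214 tilt 0.17 q6 -2.28
shift units [-0.     0.018 -0.005] twist 0.002 |d| mm 0.6
```

apply_moves:
  motion:
    - [10, 0, 0.03, 0.03, 0]
    - [10, 0, 0.04, 0.05, 0]
    - [10, 0, 0.04, 0.05, 0]

```text
t: 37.35
tcp_pos: [0.5772, -0.2062, 0.0011]
tool_rot: [0.706, 0.067, -0.065, -0.702]
force: [-0.3, -10.7, 3.6]
finger_gap: 0.214
```

apply_moves:
  motion:
    - [36, 0, 0, 0, 0]
    - [36, 0, 0, -0.05, 0]
    - [36, 0, 0, -0.05, 0]
    - [36, 0, -1, -0.05, 0]
    - [36, 0, -2.5, -0.05, 0]
    - [50, 0, -4, -0.05, 0]
    - [50, 0, -5, -0.05, 0]
    - [50, 0, -5, -0.05, 0]
    - [50, 0, -5, -0.05, 0]

```text
t: 38.48
tcp_pos: [0.5753, -0.2037, 0.1487]
tool_rot: [-0.703, -0.065, 0.067, 0.705]
force: [0.2, 0.0, 0.2]
finger_gap: 0.583
```

```bash
python3 - <<'E'
from h import *
shot("wrist","w25");crop("w25a","w25",0,0,560,420,1.42)
go(.5924,.0836,.16,55.3)
E
```

```text
t 38.52 tcp [ 0.5751 -0.2037  0.1482] jawyaw 100.69 F [ 0.6 -0.1 -1. ] gap 0.583 tilt 0.22 q6 -2.28
shift units [ 2.343 -0.377  9.304] twist 4.539 |d| mm 288.1
```

View pics/w25a.png

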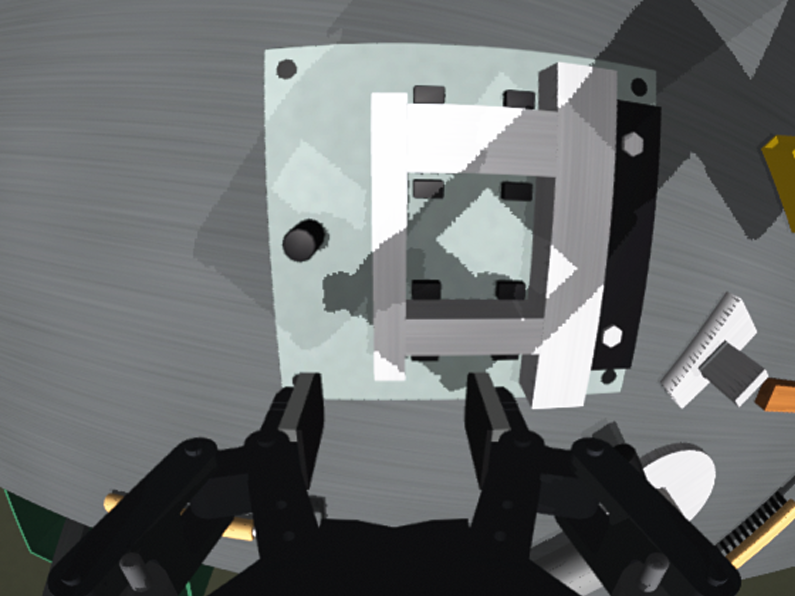

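```bash
python3 - <<'E'
from h import *
_,c=load("w25")
f=lambda z,*p:[Jinv(q).round(1) for q in onz("wrist",np.array(p)/1.42,z,c)]
print("nr",f(.05,(371,93),(407,94),(374,380),(405,380)))
print("wr outer edge",f(.05,(617,70),(582,405)))
print("bolts",f(.029,(632,144),(611,336)),"pin",f(.05,(300,244)))
E
```

```text
nr [array([-90. , -65.9]), array([-89.4, -45.4]), array([ 90. , -65.8]), array([ 90. , -45.3])]
wr outer edge [array([-115.3,   84.7]), array([114.5,  83.8])]
bolts [array([-70. , 108.3]), array([ 69.3, 108.3])] pin [array([  -1.3, -109.3])]
```

apply_moves:
  motion:
    - [50, 2.34, -0.4, 9.3, 4.54]
    - [50, 2.34, -0.4, 9.3, 4.54]
    - [50, 2.34, -0.4, 9.3, 4.54]
    - [50, 2.34, -0.4, 9.3, 4.54]
    - [50, 2.34, -0.4, 9.3, 4.54]
    - [50, 2.34, -0.4, 9.3, 4.54]
    - [50, 2.34, -0.4, 9.3, 4.54]
    - [50, 2.34, -0.4, 9.3, 4.54]
    - [50, 2.34, -0.4, 9.3, 4.54]

```text
t: 39.65
tcp_pos: [0.5936, 0.081, 0.1616]
tool_rot: [0.675, -0.212, 0.211, -0.675]
force: [0.3, -0.8, 0.1]
finger_gap: 0.586
```

```bash
python3 - <<'E'
from h import *
go(.5924,.0836,.02,55.3)
shot("wrist","w26");crop("w26a","w26",0,0,560,420,1.42)
E
```

```text
t 39.65 tcp [0.5936 0.081  0.1616] jawyaw 55.17 F [ 0.3 -0.8  0.1] gap 0.586 tilt 0.03 q6 -1.01
shift units [-0.08   4.721  0.049] twist -0.013 |d| mm 141.7
```

View pics/w26a.png

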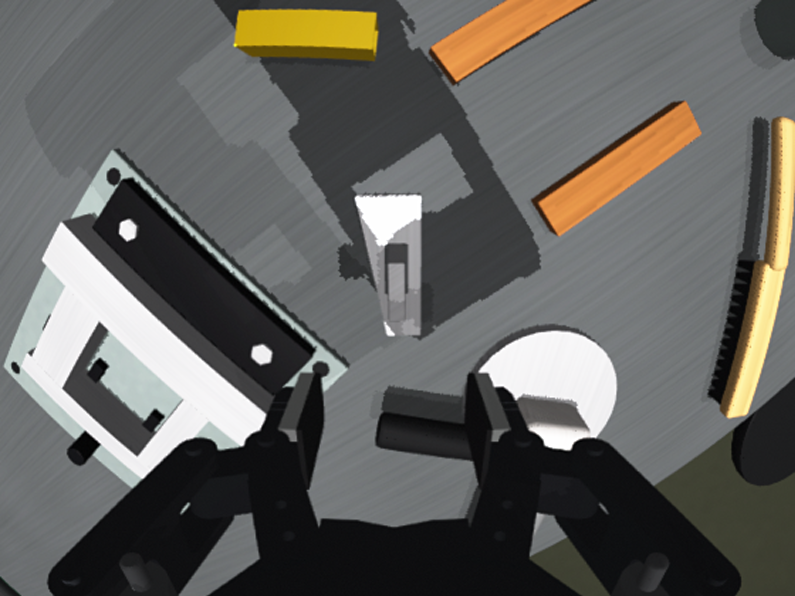

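```bash
python3 - <<'E'
from h import *
_,c=load("w26")
f=lambda z,*p:onz("wrist",np.array(p)/1.42,z,c).round(4)
t=f(.078,(388,264),(405,264),(389,321),(406,320));print("tab",t,t.mean(0))
m=t[2:].mean(0)-t[:2].mean(0);print(np.degrees(np.arctan2(m[1],m[0])),np.linalg.norm(m))
b=f(.022,(355,196),(422,195),(387,336),(421,335));print("body",b,b.mean(0), np.degrees(np.arctan2(*(b[3]-b[1])[1::-1])))
for z in(.03,.06,.08): print("handle tip",f(z,(382,418),(378,440)))
# from top view handle tip
print(onz("top",[(297,138)],.06).round(3))
s,M,y=state(0)
h=np.array([.67,.03,.0])-np.array([.5924,.0836,0]);print("handle in tool x,z",(M.T@h).round(3))
E
```

```text
tab [[0.5749 0.0881 0.078 ]
 [0.5804 0.096  0.078 ]
 [0.6036 0.0687 0.078 ]
 [0.6088 0.0773 0.078 ]] [0.591925 0.082525 0.078   ]
-33.71321733462426 0.03432207744295214
body [[0.5345 0.0884 0.022 ]
 [0.5597 0.1257 0.022 ]
 [0.6298 0.0479 0.022 ]
 [0.6434 0.0688 0.022 ]] [0.59185 0.0827  0.022  ] -34.20821199854804
handle tip [[ 0.6816  0.0069  0.03  ]
 [ 0.6971 -0.0081  0.03  ]]
handle tip [[0.6661 0.0188 0.06  ]
 [0.68   0.0053 0.06  ]]
handle tip [[0.6557 0.0267 0.08  ]
 [0.6686 0.0142 0.08  ]]
[[ 0.68 -0.    0.06]]
handle in tool x,z [ 0.094 -0.     0.   ]
```

apply_moves:
  motion:
    - [50, -0.07, 1.5, 0.01, -0.08]
    - [50, -0.07, 3, 0.01, -0.08]
    - [50, -0.07, 4.2, 0.01, -0.08]
    - [50, -0.07, 4.75, 0.01, -0.08]
    - [50, -0.07, 4.75, 0.01, -0.08]
    - [2, -0.07, 4.75, 0.01, -0.08]
    - [2, -0.07, 4.75, 0.01, -0.08]
    - [2, -0.07, 4.75, 0.01, -0.08]
    - [2, -0.07, 4.75, 0.01, -0.08]
    - [2, -0.07, 4.75, 0.01, -0.08]
    - [2, -0.07, 4.75, 0.01, -0.08]
    - [2, -0.07, 4.75, 0.01, -0.08]
  squeeze: 110

```text
t: 41.2
tcp_pos: [0.593, 0.0836, 0.0211]
tool_rot: [-0.676, 0.205, -0.207, 0.676]
force: [-1.6, -0.8, 6.0]
finger_gap: 0.095
```

```bash
python3 - <<'E'
from h import *
gj(-100,-90,.11,90)
shot("wrist","w27");crop("w27a","w27",0,0,560,420,1.42)
E
```

```text
now jig [ 98.5 226.3]
t 41.20 tcp [0.593  0.0836 0.0211] jawyaw 56.11 F [-1.6 -0.8  6. ] gap 0.095 tilt 0.14 q6 -1.02
shift units [  2.689  -2.968 -12.152] twist -4.456 |d| mm 383.9
```

View pics/w27a.png

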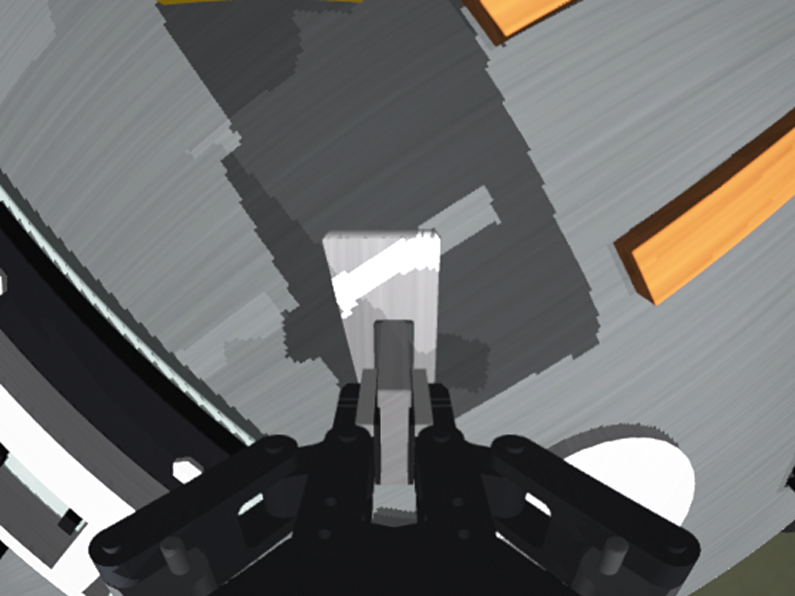

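apply_moves:
  motion:
    - [2, 0, -1, 0, 0]
    - [2, 0, -2.5, 0, 0]
    - [2, 0, -3, 0, 0]
    - [2, 3.07, -3, -11.6, -4.46]
    - [2, 3.07, -3, -11.6, -4.46]
    - [2, 3.07, -3, -11.6, -4.46]
    - [2, 3.07, -3, -11.6, -4.46]
    - [2, 3.07, -3, -11.6, -4.46]
    - [2, 3.07, -3, -11.6, -4.46]
    - [2, 3.07, -3, -11.6, -4.46]
    - [2, 3.07, -3, -11.6, -4.46]
    - [2, 3.07, -3, -11.6, -4.46]

```text
t: 42.75
tcp_pos: [0.4739, -0.2542, 0.1087]
tool_rot: [-0.703, -0.066, 0.067, 0.705]
force: [0.1, -0.2, -6.5]
finger_gap: 0.1
```

apply_moves:
  motion:
    - [2, 0, 0, 0, 0]
    - [2, 0, 0, 0, 0]
    - [2, 0, 0, 0, 0]

```text
t: 43.12
tcp_pos: [0.4746, -0.2557, 0.1095]
tool_rot: [0.704, 0.066, -0.066, -0.704]
force: [0.4, -0.9, -6.3]
finger_gap: 0.092
```

```bash
python3 - <<'E'
from h import *
gj(-80,-86,.0311,90)
shot("wrist","w28");crop("w28a","w28",0,0,560,420,1.42)
E
```

```text
now jig [-80.6 -85.2]
t 43.12 tcp [ 0.4746 -0.2557  0.1095] jawyaw 100.75 F [ 0.4 -0.9 -6.3] gap 0.092 tilt 0.01 q6 -2.46
shift units [ 0.02   2.613 -0.026] twist 0.008 |d| mm 78.4
```

View pics/w28a.png

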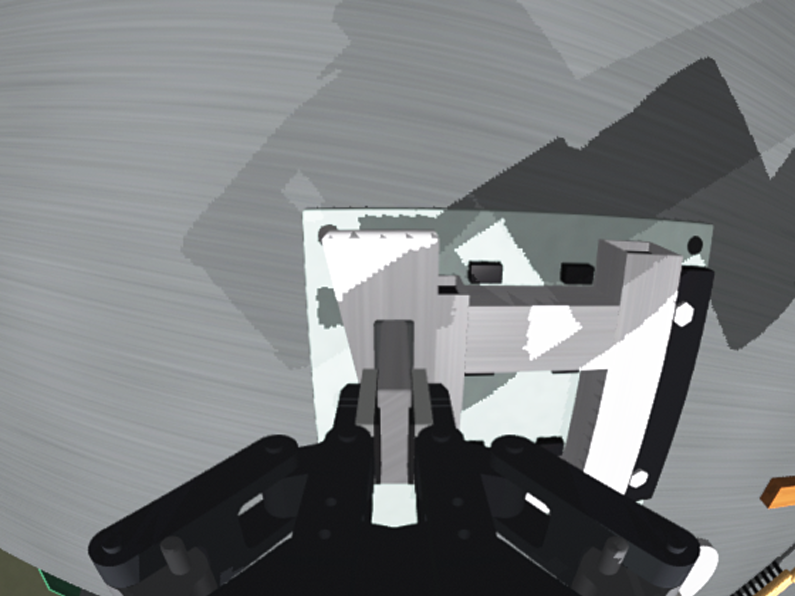

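```bash
python3 - <<'E'
from h import *
_,c=load("w28")
print("rail corners proj",[(proj("wrist",J(x,y,40),c)*1.42).round(0) for x,y in ((-90,-65.7),(-90,-45.7),(90,-65.7))])
z=.1095-.0211+.022
P=onz("wrist",np.array([(323,234),(440,235)])/1.42,z,c);print("wedge thick end",[Jinv(p).round(1) for p in P])
P=onz("wrist",np.array([(440,235),(437,382)])/1.42,z,c);print("straight edge",[Jinv(p).round(1) for p in P])
s,M,y=state(0);print(Jinv(s["tcp_pos"]))
z=.1095-.0211+.078
P=onz("wrist",np.array([(374,391),(414,391)])/1.42,z,c);print("tab near",[Jinv(p).round(1) for p in P])
E
python3 - <<'E'
import cv2
im=cv2.imread("pics/w28.png")[130:330,200:360];cv2.imwrite("pics/w28b.png",cv2.resize(im,None,fx=3,fy=3,interpolation=cv2.INTER_CUBIC))
E
```

```text
rail corners proj [array([[431., 295.]]), array([[469., 295.]]), array([[421., 536.]])]
wedge thick end [array([-133.6, -112.2]), array([-133.2,  -68.3])]
straight edge [array([-133.2,  -68.3]), array([-71.3, -67.3])]
[-80.69873721 -85.39476199]
tab near [array([-99.1, -91.1]), array([-99.2, -79.8])]
```

View pics/w28b.png

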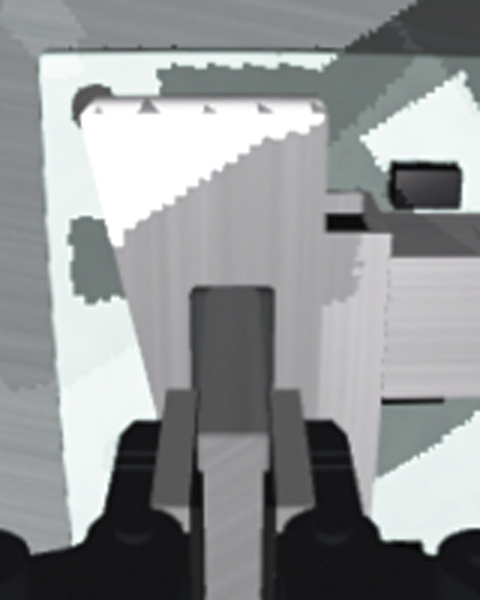

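apply_moves:
  motion:
    - [2, 0, 1, -0.03, 0]
    - [2, 0, 1.8, -0.03, 0]
    - [2, 0, 2.3, -0.03, 0]
    - [2, 0, 2.5, -0.03, 0]
    - [2, 0, 2.55, -0.03, 0]
    - [2, 0, 2.55, -0.03, 0]
    - [2, 0, 2.55, -0.03, 0]

```text
t: 44.05
tcp_pos: [0.4749, -0.2575, 0.0336]
tool_rot: [0.704, 0.066, -0.065, -0.704]
force: [0.7, 0.3, -6.8]
finger_gap: 0.098
```

```bash
python3 - <<'E'
from h import *
gj(-40,-83.5,.0311,90)
shot("wrist","w29");crop("w29a","w29",180,100,380,420,1.8)
crop("w29b","w29",0,0,560,420,1.42)
E
```

```text
now jig [-80.6 -87.1]
t 44.05 tcp [ 0.4749 -0.2575  0.0336] jawyaw 100.69 F [ 0.7  0.3 -6.8] gap 0.098 tilt 0.09 q6 -2.46
shift units [1.353 0.084 0.118] twist 0.002 |d| mm 40.8
```

View pics/w29b.png

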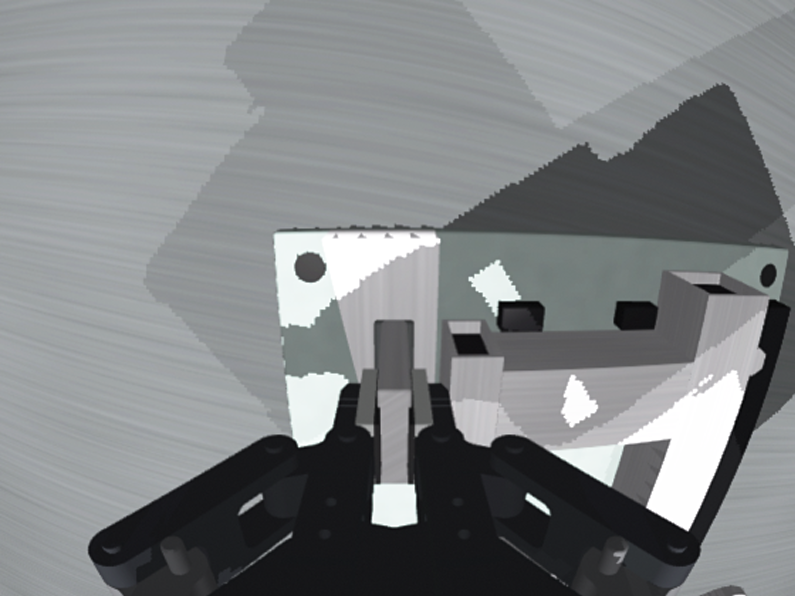

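apply_moves:
  motion:
    - [2, 0, 0.03, 0.08, 0]
    - [2, 0.4, 0.05, 0.1, 0]
    - [2, 0.8, 0.05, 0.1, 0]
    - [2, 1.2, 0.05, 0.1, 0]
    - [2, 1.35, 0.05, 0.1, 0]
    - [2, 1.35, 0.05, 0.1, 0]
    - [2, 1.35, 0.05, 0.1, 0]

```text
t: 44.98
tcp_pos: [0.5132, -0.2464, 0.0313]
tool_rot: [-0.704, -0.066, 0.066, 0.704]
force: [0.3, -0.1, -6.9]
finger_gap: 0.097
```

```bash
python3 - <<'E'
from h import *
gj(-15,-83,.0311,90)
shot("wrist","w30");crop("w30b","w30",0,0,560,420,1.42)
E
```

```text
now jig [-40.9 -83.3]
t 44.98 tcp [ 0.5132 -0.2464  0.0313] jawyaw 100.69 F [ 0.3 -0.1 -6.9] gap 0.097 tilt 0.05 q6 -2.40
shift units [0.864 0.006 0.009] twist 0.002 |d| mm 25.9
```

View pics/w30b.png

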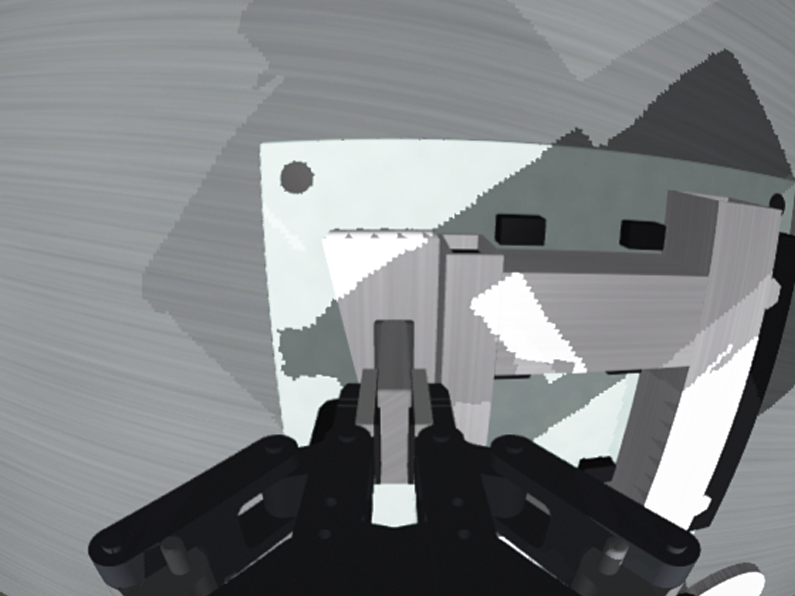

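apply_moves:
  motion:
    - [2, 0.3, 0, 0, 0]
    - [2, 0.6, 0, 0, 0]
    - [2, 0.85, 0, 0, 0]
    - [2, 0.95, 0.01, 0, 0]
    - [2, 0.95, 0.01, 0, 0]

```text
t: 45.65
tcp_pos: [0.5422, -0.2414, 0.0312]
tool_rot: [0.704, 0.066, -0.066, -0.704]
force: [0.1, -0.2, -5.5]
finger_gap: 0.096
```

```bash
python3 - <<'E'
from h import *
gj(0,-83,.0311,90)
E
```

```text
now jig [-11.5 -83.7]
t 45.65 tcp [ 0.5422 -0.2414  0.0312] jawyaw 100.69 F [ 0.1 -0.2 -5.5] gap 0.096 tilt 0.05 q6 -2.36
shift units [0.382 0.002 0.024] twist 0.002 |d| mm 11.5
```

apply_moves:
  motion:
    - [2, 0.08, 0.01, 0.01, 0]
    - [2, 0.16, 0.02, 0.02, 0]
    - [2, 0.24, 0.02, 0.02, 0]
    - [2, 0.24, 0.02, 0.02, 0]

```text
t: 46.15
tcp_pos: [0.5477, -0.2395, 0.0312]
tool_rot: [-0.704, -0.065, 0.067, 0.704]
force: [-4.9, -2.1, 3.8]
finger_gap: 0.093
```

```bash
python3 - <<'E'
from h import *
gj(0,-83,.0311,90)
E
```

```text
now jig [ -5.8 -82.9]
t 46.15 tcp [ 0.5477 -0.2395  0.0312] jawyaw 100.70 F [-4.9 -2.1  3.8] gap 0.093 tilt 0.10 q6 -2.36
shift units [ 0.192  0.002 -0.004] twist 0.003 |d| mm 5.8
```

apply_moves:
  motion:
    - [2, 0.05, -0.02, 0, 0]
    - [2, 0.1, -0.02, 0, 0]
    - [2, 0.14, -0.02, 0, 0]
    - [2, 0.14, -0.02, 0, 0]

```text
t: 46.65
tcp_pos: [0.5515, -0.2385, 0.0313]
tool_rot: [-0.704, -0.065, 0.067, 0.704]
force: [-5.6, -0.8, 1.9]
finger_gap: 0.1
```

```bash
cat >> h.py <<'E'
def fj():
    s=manip.sense();f=s["force"];c,s_=np.cos(JY),np.sin(JY)
    print("Fjig x %.1f y %.1f z %.1f"%(c*f[0]+s_*f[1],-s_*f[0]+c*f[1],f[2]))
E
python3 - <<'E'
from h import *
gj(0,-83,.0311,90);fj()
shot("wrist","w31");crop("w31b","w31",0,0,560,420,1.42)
shot("top","t31");crop("t31b","t31",280,120,430,250,5)
E
```

```text
now jig [ -1.8 -82.6]
t 46.65 tcp [ 0.5515 -0.2385  0.0313] jawyaw 100.71 F [-5.6 -0.8  1.9] gap 0.100 tilt 0.16 q6 -2.35
shift units [ 0.06   0.007 -0.014] twist 0.004 |d| mm 1.8
Fjig x -5.7 y 0.2 z 1.9
```

View pics/w31b.png

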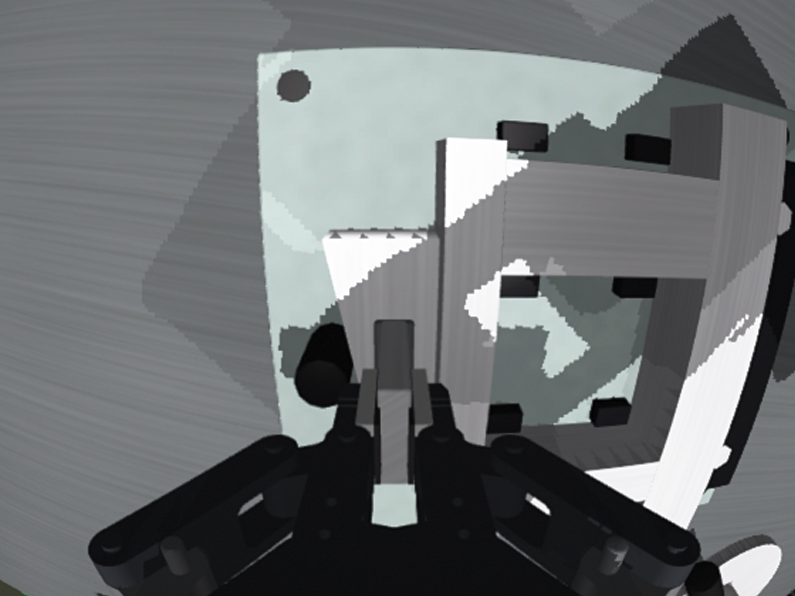

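View pics/t31b.png

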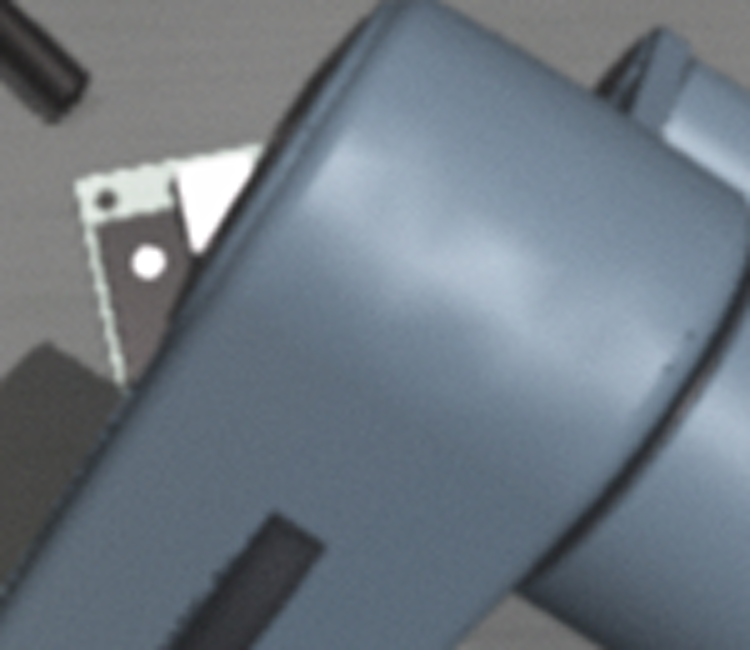

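apply_moves:
  motion:
    - [2, 0.03, -0.02, 0, 0]
    - [2, 0.06, -0.02, 0, 0]
    - [2, 0.09, -0.02, 0, 0]
    - [2, 0.09, -0.02, 0, 0]

```text
t: 47.25
tcp_pos: [0.5526, -0.2381, 0.0316]
tool_rot: [-0.704, -0.064, 0.068, 0.705]
force: [-9.2, -3.5, 1.3]
finger_gap: 0.094
```

```bash
python3 - <<'E'
from h import *
gj(0,-83,.0311,90);fj()
E
```

```text
now jig [ -0.6 -82.4]
t 47.25 tcp [ 0.5526 -0.2381  0.0316] jawyaw 100.74 F [-9.2 -3.5  1.3] gap 0.094 tilt 0.34 q6 -2.35
shift units [ 0.022  0.015 -0.018] twist 0.007 |d| mm 1.0
Fjig x -9.7 y -1.7 z 1.3
```

apply_moves:
  motion:
    - [2, 0.04, 0, 0, 0]
    - [2, 0.08, 0, 0, 0]
    - [2, 0.12, 0, 0, 0]
    - [2, 0.12, 0, 0, 0]

```text
t: 47.75
tcp_pos: [0.5533, -0.2378, 0.0318]
tool_rot: [-0.703, -0.063, 0.071, 0.705]
force: [-15.4, -5.1, 6.4]
finger_gap: 0.098
```

```bash
python3 - <<'E'
from h import *
gj(0,-83,.0311,90);fj()
E
```

```text
now jig [  0.1 -82.3]
t 47.75 tcp [ 0.5533 -0.2378  0.0318] jawyaw 100.81 F [-15.4  -5.1   6.4] gap 0.098 tilt 0.66 q6 -2.34
shift units [-0.003  0.023 -0.025] twist 0.014 |d| mm 1.0
Fjig x -16.1 y -2.2 z 6.4
```

apply_moves:
  motion:
    - [2, 0.04, 0, 0, 0]
    - [2, 0.08, 0, 0, 0]
    - [2, 0.11, 0, 0, 0]
    - [2, 0.11, 0, 0, 0]
    - [2, 0.11, 0, 0, 0]

```text
t: 48.38
tcp_pos: [0.5536, -0.2377, 0.0321]
tool_rot: [-0.703, -0.061, 0.073, 0.705]
force: [-21.6, -8.7, 11.8]
finger_gap: 0.095
```

```bash
python3 - <<'E'
from h import *
gj(0,-83,.0311,90);fj()
shot("wrist","w32");crop("w32b","w32",0,0,560,420,1.42)
E
```

```text
now jig [  0.4 -82.2]
t 48.38 tcp [ 0.5536 -0.2377  0.0321] jawyaw 100.86 F [-21.6  -8.7  11.8] gap 0.095 tilt 0.98 q6 -2.34
shift units [-0.014  0.032 -0.028] twist 0.019 |d| mm 1.3
Fjig x -22.8 y -4.5 z 11.8
```

View pics/w32b.png

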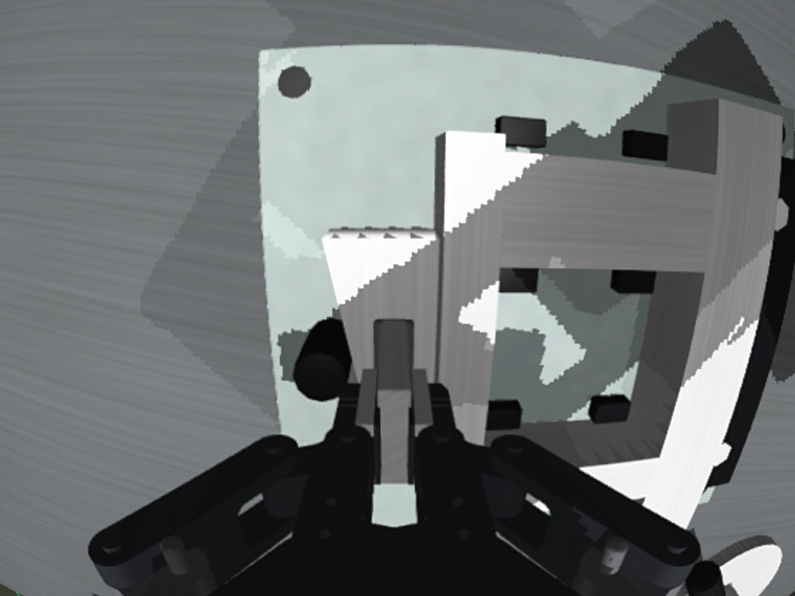

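apply_moves:
  motion:
    - [2, -0.06, -0.01, 0, 0]
    - [2, -0.12, -0.02, 0, 0]
    - [2, -0.16, -0.02, 0, 0]
    - [2, -0.16, -0.02, 0, 0]

```text
t: 48.92
tcp_pos: [0.5538, -0.2377, 0.032]
tool_rot: [-0.703, -0.064, 0.069, 0.705]
force: [-9.7, -3.2, 1.8]
finger_gap: 0.093
```

```bash
python3 - <<'E'
from h import *
gj(0,-83,.0311,90);fj()
E
```

```text
now jig [  0.5 -82.3]
t 48.92 tcp [ 0.5538 -0.2377  0.032 ] jawyaw 100.75 F [-9.7 -3.2  1.8] gap 0.093 tilt 0.45 q6 -2.34
shift units [-0.018  0.03  -0.025] twist 0.008 |d| mm 1.3
Fjig x -10.1 y -1.4 z 1.8
```

apply_moves:
  motion:
    - [2, -0.06, 0, 0, 0]
    - [2, -0.11, 0, 0, 0]
    - [2, -0.11, 0, 0, 0]
    - [30, -0.11, 0, 0, 0]
    - [30, -0.11, 0, 0, 0]
    - [30, -0.11, 0, 0, 0]
    - [30, -0.11, -0.5, 0, 0]
    - [30, -0.11, -1.5, 0, 0]
    - [30, -0.11, -3, 0, 0]
    - [30, -0.11, -4, 0, 0]
    - [30, -0.11, -4, 0, 0]

```text
t: 50.3
tcp_pos: [0.5566, -0.2397, 0.1564]
tool_rot: [0.706, 0.068, -0.063, -0.702]
force: [-0.4, -0.1, -0.2]
finger_gap: 0.349
```

```bash
python3 - <<'E'
from h import *
state();fj()
shot("wrist","w33");crop("w33b","w33",0,0,560,420,1.42)
E
```

```text
t 50.30 tcp [ 0.5566 -0.2397  0.1564] jawyaw 100.69 F [-0.4 -0.1 -0.2] gap 0.349 tilt 0.49 q6 -2.35
Fjig x -0.4 y -0.1 z -0.2
```

View pics/w33b.png

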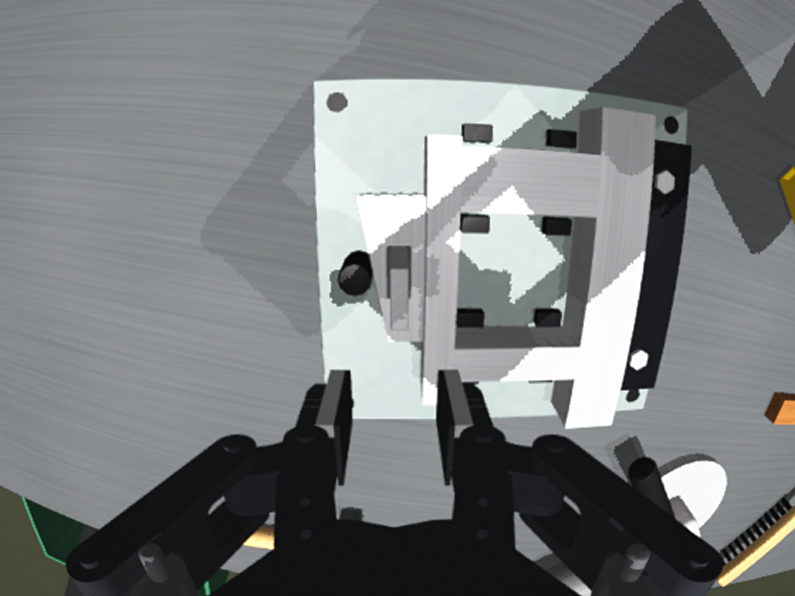

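```bash
python3 - <<'E'
from h import *
_,c=load("w33")
f=lambda z,*p:[Jinv(q).round(1).tolist() for q in onz("wrist",np.array(p)/1.42,z,c)]
print("wedge thick L,R thin L,R",f(.032,(358,196),(427,196),(387,341),(424,341)))
print("tab top",f(.088,(390,271),(409,269),(391,330),(408,330)))
print("nr",f(.05,(428,136),(462,136),(424,404),(456,381)))
print("wr",f(.05,(603,108),(656,115),(568,428),(612,425)))
print("wc far/near x",f(.05,(464,147),(462,213)),"nc",f(.05,(457,348),(456,381)))
print("pin",f(.05,(352,275)),"bolts",f(.029,(665,182),(638,360)))
crop("w33c","w33",210,40,500,310,2.7)
E
```

```text
wedge thick L,R thin L,R [[-51.2, -108.5], [-51.3, -64.5], [49.1, -90.3], [49.1, -64.4]]
tab top [[-16.7, -87.3], [-17.9, -77.2], [17.4, -86.8], [17.4, -77.3]]
nr [[-89.3, -65.5], [-89.8, -45.3], [89.6, -64.2], [71.3, -42.8]]
wr [[-114.3, 44.9], [-115.0, 85.0], [115.2, 47.2], [115.7, 85.5]]
wc far/near x [[-83.2, -44.0], [-43.1, -44.2]] nc [[46.2, -43.5], [71.3, -42.8]]
pin [[-3.7, -111.6]] bolts [[-70.2, 108.9], [69.7, 108.6]]
```

View pics/w33c.png

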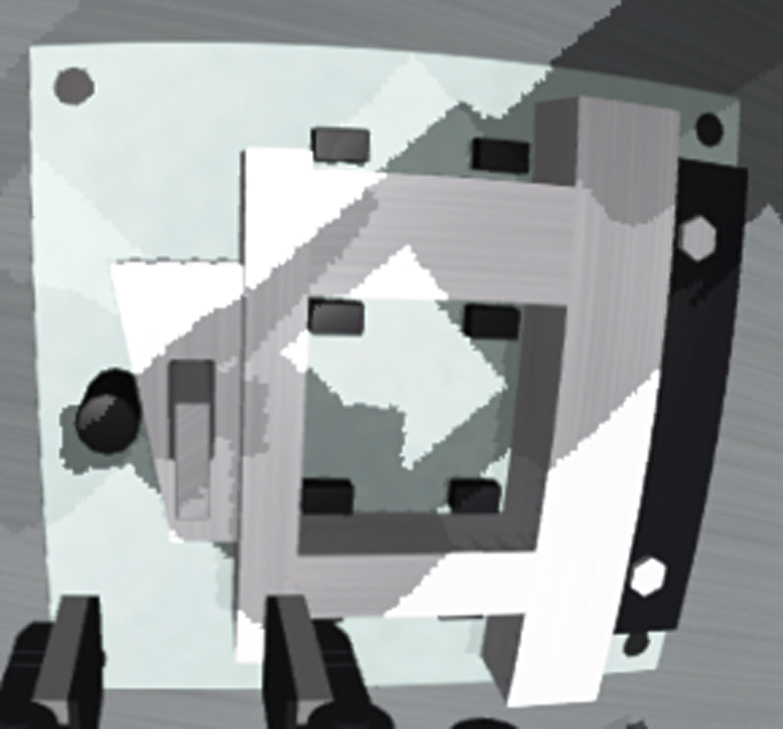

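apply_moves:
  motion:
    - [30, -2, -1, 5, 0]
    - [30, -4, -2, 8, 0]
    - [30, -4, -2, 8, 0]
    - [30, -4, -2, 8, 0]
    - [30, -4, -2, 8, 0]
    - [30, -4, -2, 8, 0]
    - [30, -4, -2, 8, 0]
    - [30, -4, -2, 8, 0]

```text
t: 51.35
tcp_pos: [0.3932, -0.026, 0.212]
tool_rot: [0.704, 0.065, -0.065, -0.704]
force: [0.0, -0.9, -0.2]
finger_gap: 0.354
```

```bash
python3 - <<'E'
from h import *
state()
shot("scene","s34");crop("s34b","s34",110,180,310,350,3.8)
shot("top","t34");crop("t34b","t34",280,120,430,250,5)
E
```

```text
t 51.35 tcp [ 0.3932 -0.026   0.212 ] jawyaw 100.60 F [ 0.  -0.9 -0.2] gap 0.354 tilt 0.02 q6 -2.11
```

View pics/s34b.png

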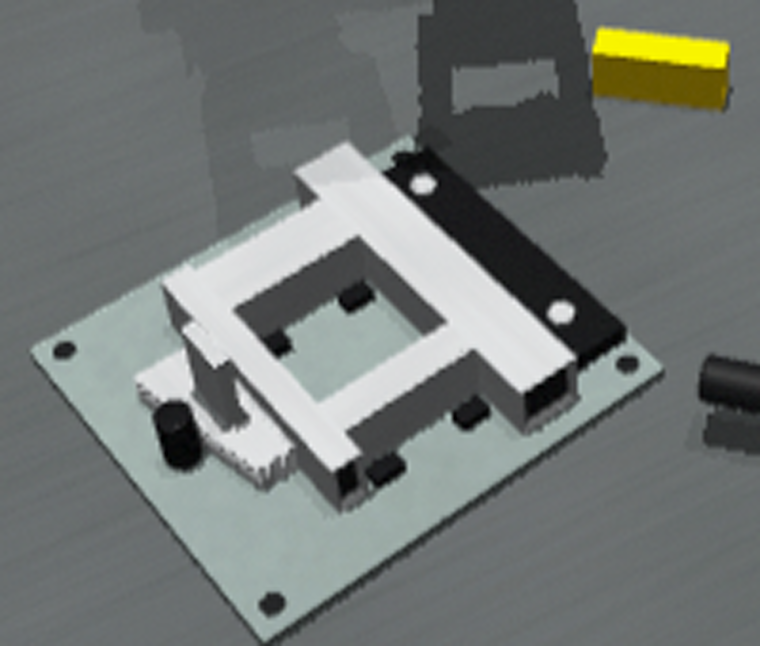

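View pics/t34b.png

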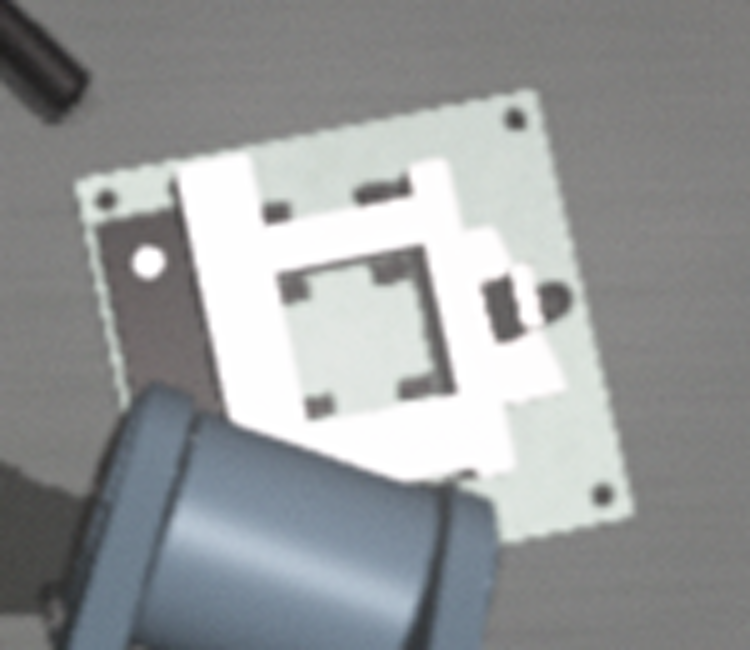

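The frame sits closed, with the wedge level with the pin, and the arm is clear of it. I'm handing the job in.

```bash
python3 -c "
from station import manip
print(manip.sign_off())"
```

```text
the job is handed in; nothing more can be done
None
```

The ladder frame is laid out in the jig, with the wedge driven in and left there. I handed it in at about t = 51 s of the 144 s allowed.

**Order of work:** I placed the wide cross tube, then the narrow one, each between its own lugs. The wide rail went against the stop bar, pressed on with about 10 N. The narrow rail then closed the row, also with about 10 N. The wedge went in last, thin end first and straight face to the rail, until it stopped moving at about 23 N. The look-alikes were not touched.

**Last checks, wrist camera:**
- **Rails:** both were centred within about 1 mm. The wide rail lies flush along the stop.
- **Cross tubes:** both are inside their lugs, with no visible gaps in the row. The narrow one sits about 3 mm off the middle of its slot.
- **Wedge:** its middle is within about 1 mm of the jig's middle line. The pin read 4 mm off that line in this last picture but 1 mm off in an earlier, clearer one, so "level with the pin" holds to a few millimetres.
- **Staying tight:** the wedge did not move as I eased off the load and let go. The scene and top pictures afterwards showed everything still in place and the gripper clear.

**What disagreed:**
- **Finger length:** the fingertips proved to be about 27 to 40 mm short of the reported TCP, depending on opening, instead of at it. Because of this, my first grasp closed on top of the wide cross tube and pressed on it with about 7 N. I corrected the height and the tube was not disturbed.
- **Plate height:** the jig-plate height came out 4 mm low in the camera fit, so I used the 10 mm given, which the placings bore out.

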